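Pack the marble-run kit

TASK

Pack this wooden marble-run kit: unscrew the perforated cap of the shaker jar (counter-clockwise) and lay it flat on the bare bench, then tip the jar by its crank handle so that all the steel balls left in it roll out of the wide mouth into the catch bin, and swing the jar back upright. Lay each wooden piece that is here (tall block, square block, batten) flat in the tray compartment made to its size. Leave the wax tin and the roll of tape where they are.

Things in the scene. Friction and masses are not known exactly. Their poses are not given: they have to be found in the camera images.
- stand: Fixed stand of the shaker jar. Origin on the bench (z = 0) straight below the jar's pivot, which is 125 mm up and runs along the stand's y axis. Plywood base 8 mm thick (x -205 to +95, y -53 to +73 mm); aluminium post 145 mm high at y +36 to +46 mm; on the -x side an open catch bin. Upright, turned a little about z.
- bin (a point): Centre of the inner floor of the stand's catch bin (inside 110 mm along the stand's x, 94 mm along its y; floor 11 mm, rim 51 mm above the bench). Its axes are the stand's. It lies below where the mouth comes when the jar is tipped.
- tip_jar (a joint): Tilt of the clear jar about its pivot, rad: 0 upright (start, a stop), grows as the mouth tips to the stand's -x side, over the bin; stop at 2.1. Stays where it is left (friction, about 3 N at the handle). The jar cannot turn about its own axis. Straight bore 37 mm wide; the balls roll out beyond about 1.7.
- jar_mouth (a point): Centre of the jar's rim, 55 mm from the pivot along the jar's axis (180 mm above the bench when upright); moves with the jar; its z axis points out of the mouth. Neck 43 mm across with two opposite lugs on its own x axis.
- jar_handle (a point): Middle of the crank handle's grip: round wooden bar 14 mm thick, 58 mm long, parallel to the pivot, 90 mm from it, 87 mm to the +y side of the jar's axis. At tilt 0 it is 87 mm to the stand's +x of the pivot and 23 mm above it; it swings over the top toward -x, to 64 mm before and 64 mm above the pivot at full tilt. Pinched from above, it turns between the fingers.
- cap_center (a point): Centre (half-way up) of the jar's perforated metal cap: 63 mm across, 24 mm high, 50 g, z out of its top; its holes are too small for the balls. At first screwed on (lugs), its x axis within 0.25 rad of the stand's. Turned 1.0 to 1.7 rad counter-clockwise from above (best 1.25; it does not rise meanwhile) it is free and lifts straight off, clear after 20 mm. Clockwise is blocked.
- cap: The same cap; origin 12 mm below cap_center, at the lower edge of its skirt.
- tray: Fixed plywood kit tray, 146 mm (its x) by 234 mm (its y), floor 6 mm thick; three compartments in a row along its y axis, each fenced by a 5 mm thick lip that rises 8 mm above the floor (14 mm above the bench). Origin on the bench below its centre. Each compartment is 8 mm longer and wider than its piece, long side along the tray's x.
- pocket_block_a (a point): Centre of the floor (6 mm above the bench) of the compartment for the tall block: 98 mm along the tray's x by 53 mm.
- pocket_block_b (a point): Centre of the floor of the compartment for the square block: 68 by 68 mm; the middle one.
- pocket_batten (a point): Centre of the floor of the compartment for the batten: 128 mm along the tray's x by 43 mm.
- block_a_center (a point): Tall pine block, 45 x 90 x 45 mm high. Origin of this point: its centre, half-way up; z up, its own y axis along its length. May be absent.
- block_b_center (a point): Square beech block, 60 x 60 x 30 mm high. Point at its centre, half-way up; z up. May be absent.
- batten_center (a point): Short batten of wood, 35 x 120 x 30 mm high. Origin of this point: its centre, half-way up; z up, its own y axis along its length. May be absent.
- wax_tin: Tin of wax, 78 mm across, 79 mm high; bystander. Origin at its underside.
- masking_tape: Roll of masking tape lying flat, 100 mm across, 25 mm high; bystander. Origin at its underside.
- ball_1_center (a point): Centre of a steel ball, 12 mm across, 10 g, in the jar at the start. May be absent.
- ball_2_center (a point): Centre of a steel ball, 12 mm across, 10 g, in the jar at the start. May be absent.
- ball_3_center (a point): Centre of a steel ball, 12 mm across, 10 g, in the jar at the start. May be absent.
- ball_4_center (a point): Centre of a steel ball, 12 mm across, 10 g, in the jar at the start. May be absent.

How it is judged:
On the way, in this order (a step that is already met when the one before it is completed fails the run):
1. the cap is unscrewed and taken away from the jar's mouth (distance between cap_center and jar_mouth above 0.07 m), for 0.2 s.
2. every ball has been poured into the catch bin (x of ball_1_center in the frame of bin between -0.056 and 0.056 m and y of ball_1_center in the frame of bin between -0.05 and 0.05 m and z of each of ball_1_center, ball_2_center, ball_3_center, ball_4_center in the frame of bin below 0.035 m and x of ball_2_center in the frame of bin between -0.056 and 0.056 m and y of ball_2_center in the frame of bin between -0.05 and 0.05 m and x of ball_3_center in the frame of bin between -0.056 and 0.056 m and y of ball_3_center in the frame of bin between -0.05 and 0.05 m and x of ball_4_center in the frame of bin between -0.056 and 0.056 m and y of ball_4_center in the frame of bin between -0.05 and 0.05 m), for 0.2 s.
3. the jar is swung back upright (value of joint tip_jar below 0.15 rad), for 0.2 s.
At the end, for the whole second after the job is handed in: All balls rest in the bin; jar upright (tilt < 0.15 rad); cap flat (either way up) on the bench, off the tray and the stand; each wooden piece present flat on its compartment floor, within 9 mm of its centre and 0.16 rad of its direction (square block: any quarter turn) (all of step 2 and value of joint tip_jar below 0.15 rad and height (world z) of cap_center below 0.03 m and (angle between cap_center's own z axis and vertical below 0.2 rad or angle between cap_center's own z axis and vertical above 2.94 rad) and contact force between cap and tray below 0.02 N and contact force between cap and stand below 0.02 N and linear speed of cap below 0.02 m/s and horizontal distance between block_a_center and pocket_block_a below 0.009 m and z of block_a_center in the frame of pocket_block_a below 0.027 m and angle between the y axis of each of block_a_center, batten_center and the x axis of tray, either way round below 0.16 rad and horizontal distance between block_b_center and pocket_block_b below 0.009 m and z of block_b_center in the frame of pocket_block_b below 0.0195 m and (angle between the y axis of block_b_center and the x axis of tray, either way round below 0.16 rad or angle between the x axis of block_b_center and the x axis of tray, either way round below 0.16 rad) and horizontal distance between batten_center and pocket_batten below 0.009 m and z of batten_center in the frame of pocket_batten below 0.0195 m); the robot touches nothing.
It fails at once if the wax tin is pushed more than 3 cm (distance of wax_tin from where it was at the start of the episode above 0.03 m).
It fails at once if the roll of tape is pushed more than 3 cm (distance of masking_tape from where it was at the start of the episode above 0.03 m).
It fails at once if the cap is forced up off the neck without being unscrewed (z of cap in the frame of jar_mouth between -0.014 and -0.008 m and distance between cap and jar_mouth below 0.018 m and angle between the x axis of cap_center and the x axis of jar_mouth, either way round below 0.4 rad).
Of ball_1, ball_2, ball_3, ball_4 only 2 to 4 are there at a start; the rules pass over those that are not, and their reading is None.
Of block_a, block_b, batten only 2 to 3 are there at a start; the rules pass over those that are not, and their reading is None.
At some moment in a run one of block_a, block_b, batten may be knocked a few centimetres aside while the robot is not near it.
Once in a run the grip may slacken for a moment while it holds something.
It also fails if it takes over 208 s, if anything falls off the work surface, if the arm or the gripper's body presses on something with over 40 N, if the wrist force passes 120 N, or if a joint passes its speed limit or range.

ROBOT

A 7-joint arm with a two-finger parallel gripper is mounted at the origin on the work surface; the furniture and walls round the work are solid. World frame = base frame: x ahead of the robot, y to its left, z up, the work surface at z = 0. Lengths are in m, angles in rad, forces in N, time in s.
With the tool pointing down it reaches from about 0.425 to 0.925 m from the base axis. Payload 6.8 kg.
Tool frame: the origin (TCP) lies between the finger pads; the fingertips stand 11 mm ahead of it and the grasp point (between the pads) lies 8 mm behind it; z points along the fingers, y is the line along which they close (so a half turn about z gives the same grasp; the last joint's range is limited). The gripper opens to 85 mm and grips with 20 to 120 N. Pads are 22 mm wide; open, the fingers measure 114 mm over their backs; the gripper's body (76 mm by 85 mm) begins 54 mm behind the grasp point. The pads swing forward as they close: fully open they stand 13 mm farther back than shut.
Start: joints at [1.054, 0.477, 0.022, 1.555, -0.011, 1.109, -0.083], TCP at [0.268, -0.619, 0.242] pointing down, gripper open.
Joint ranges: [-2.96, 2.96], [-0.34, 2.1], [-1.41, 1.46], [0.24, 2.44], [-1.37, 4.51], [0.17, 1.92], [-2.96, 2.96]. Speed limits (rad/s): [2.39, 2.39, 3.14, 3.14, 3.14, 3.14, 3.14].

INTERFACE

Orientations are given as a rotation vector (axis times angle).
In Python, from bench import r gives the robot as it stands.
- The arm moves only by the tool send_rows, never from a script. Its argument "deltas" is a list of rows, each an object of numbers: "dx", "dy", "dz": the shift along the world's x, y, z in mm; "rx", "ry", "rz": the turn, a rotation vector about the world's x, y, z in degrees. A call has 1 to 5 rows; each row is the pose to reach, as a shift and turn from the pose commanded when the call began; what a row does not reach only later rows make up. A row lasts 1/12 s, in which the tool goes at most 41.7 mm and 7.16 degrees, less where a joint would pass 70% of its speed; a pose out of reach is approached as far as the arm can. A call with a gripper value outside its range is refused whole. "jaw" is the finger opening in mm, from 0 to 85.4, set as the call begins (left out, the last holds). The fingers move at their own pace and stop on an object; "newtons" is the grip in N (left out, the last holds). Time passes only in rows, so rows that repeat a pose let the fingers close. It gives the time, the measured TCP pose, the force, the opening and the grip force at its end, in the units of the state.
- r.get_obs(): the state, without advancing time (a new reading comes with each control period).
- r.grab_frame(name): name is "scene" or "top"; returns a dict with "frame" (400x640x3 uint8, blue, green, red), "z_map" (400x640 float32, m along the optical axis (not along the pixel's ray), 0 where there is no reading), "vertical_fov" (degrees; the focal length in pixels is half the picture's height over the tangent of half this angle, whatever the lens; pixels are square), "cx", "cy" (the principal point, pixels), "xyz" and "orientation" of the camera in the world. Camera axes: x right, y down, z forward; pixel columns grow to the right and rows downward; lengths in m; the calibration is good to about 2 mm. A picture is of the moment at which its call begins.
- r.hand_in(): hands the job in; it is judged then, once.
The state is a dict: "clock": time; "joints": joint angles; "qvel": joint speeds; "tau": joint torques, N m; "tcp_pos": TCP position; "orientation": TCP orientation; "contact_force": force on the tool from outside, world axes, zero at the start; "moment": the same for the moment, N m; "grip_width": finger opening in m; "gripper_force": force on a finger pad.
Only numpy, scipy, OpenCV 4.12 (cv2) and the standard library are available. Lean on these libraries where they do the work, as an engineer would, in place of code of your own. Each camera call takes 0.05 s, during which the arm holds its last target. There are 200 camera calls.

## Working session

There is one attempt and no reset: what is moved stays moved. The work goes in short steps, Python scripts to look and compute and a tool call to move; the robot and the scene stay as the last step left them, time stands still between calls to the robot, and variables do not carry over. Pictures are saved under pics/ and viewed, at most 17 in all, crops included, and the job is handed in when it is done.

Besides the shell and the picture viewer there is one more tool, called after "Emit:" as a command line: name --argument value ..., lists and objects as JSON in quotes. send_rows: Moves the arm, as the interface text tells. Its arguments: {"type":"object","properties":{"deltas":{"type":"array","items":{"type":"object","properties":{"dx":{"type":"number"},"dy":{"type":"number"},"dz":{"type":"number"},"rx":{"type":"number"},"ry":{"type":"number"},"rz":{"type":"number"}}}},"jaw":{"type":"number"},"newtons":{"type":"number"}},"required":["deltas"]}

```bash
ls; mkdir -p pics; cat > h.py <<'E'
from bench import r
import numpy as np, cv2
from scipy.spatial.transform import Rotation as R
def grab(n):
    d=r.grab_frame(n); z=d["z_map"]; h,w=z.shape
    f=h/2/np.tan(np.radians(d["vertical_fov"])/2)
    u,v=np.meshgrid(np.arange(w),np.arange(h))
    o=np.array(d["orientation"]); M=R.from_rotvec(o).as_matrix() if o.shape==(3,) else (R.from_quat(o).as_matrix() if o.shape==(4,) else o)
    P=np.stack([(u-d["cx"])/f*z,(v-d["cy"])/f*z,z],-1)@M.T+np.array(d["xyz"])
    P[z==0]=np.nan
    return d["frame"],P,d
E
python3 - <<'E'
from h import *
for n in("top","scene"):
    f,P,d=grab(n); cv2.imwrite(f"pics/{n}0.png",f); np.save(f"{n}0.npy",P); print(n,d["vertical_fov"],d["cx"],d["cy"],d["xyz"],d["orientation"],np.nanmin(P.reshape(-1,3),0),np.nanmax(P.reshape(-1,3),0))
print(r.get_obs())
E
```

```text
pics
top 42.66224722751551 316.4322905580883 198.5121551229622 [0.31185036 0.14045284 1.77434562] [-2.19096594  2.19054933 -0.09569013] [-0.47687202 -1.55553166 -0.78353965] [1.52379234 1.7044196  0.82652136]
scene 52.25345605633026 309.4180492122831 197.74006416663872 [-0.42256402  1.10363671  0.94777188] [-0.88425401  2.32051033 -1.29250052] [-0.81372286 -2.95152099 -0.77459267] [3.18578042 1.17866523 0.81360247]
{'clock': 0.1, 'joints': array([ 1.05389418,  0.4776999 ,  0.0223416 ,  1.55635643, -0.01149057,
        1.10928377, -0.08310136]), 'qvel': array([ 1.33420091e-03, -2.13767139e-04, -4.45604129e-04, -2.02010302e-03,
       -3.41056608e-04, -3.49189135e-04, -8.18456477e-05]), 'tau': array([ 4.77518290e-03, -5.97758460e+01,  1.61363672e+00, -2.81951934e+01,
        1.28347718e-02,  5.06730750e-03, -2.28495657e-05]), 'tcp_pos': array([ 0.26810499, -0.61891222,  0.24143303]), 'orientation': array([-3.07466256e+00, -6.37403595e-01,  7.06611752e-04]), 'contact_force': array([ 0.0990869 , -0.0780318 , -0.96560436]), 'moment': array([0.00930123, 0.00624855, 0.02340502]), 'gripper_force': 0.0, 'grip_width': 0.08550293873759596}
```

View pics/top0.png

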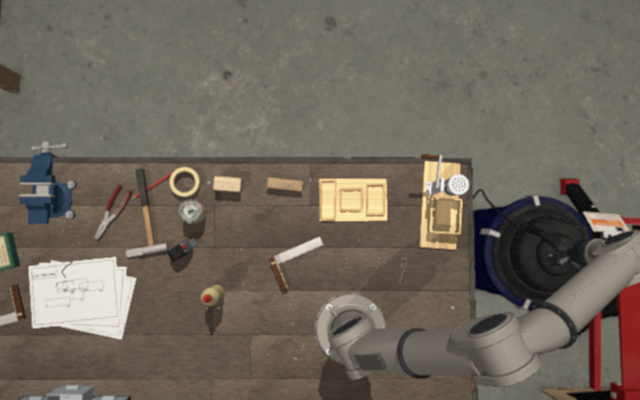

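View pics/scene0.png

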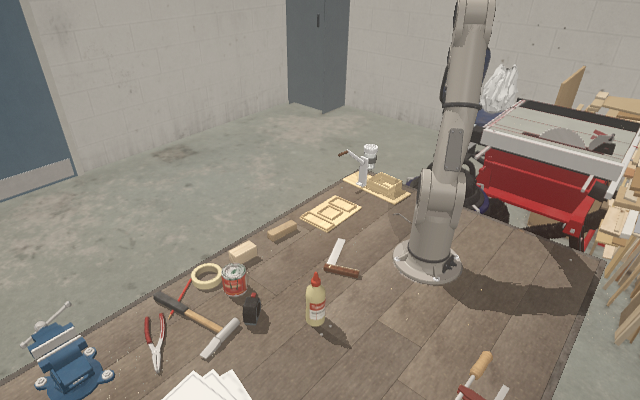

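The top view (image up = world +x, right = −y) shows wooden pieces at (227,184) and (285,185), the tray at (353,200) and the stand at (442,205) with its cap at (457,185). The wax tin is at (191,211) and the tape at (184,182). The scene view agrees. Next I'll measure.

```bash
cat >> h.py <<'E'
def rect(P,roi,zlo,zhi,name=""):
    x0,y0,x1,y1=roi; Q=P[y0:y1,x0:x1].reshape(-1,3); Q=Q[(Q[:,2]>zlo)&(Q[:,2]<zhi)]
    c,(a,b),t=cv2.minAreaRect((Q[:,:2]*1000).astype(np.float32))
    p=cv2.boxPoints((c,(a,b),t)); e=[p[1]-p[0],p[2]-p[1]]; L=max(e,key=np.linalg.norm)
    print(name,len(Q),"c",np.round(c,1),"size",np.round(sorted((a,b)),1),"long dir deg",round(np.degrees(np.arctan2(L[1],L[0]))%180,1),"z med",np.round(np.median(Q[:,2])*1000,1),np.round(Q.mean(0)*1000,1))
    return Q
E
python3 - <<'E'
from h import *
P=np.load("top0.npy"); f=cv2.imread("pics/top0.png")
g=[]
rect(P,(210,170,246,198),.015,.08,"light piece")
rect(P,(262,172,308,198),.015,.08,"dark piece")
rect(P,(172,196,210,226),.02,.12,"tin")
rect(P,(165,162,205,200),.012,.05,"tape")
rect(P,(312,170,394,228),.004,.03,"tray")
rect(P,(312,170,394,228),.0105,.03,"traylip")
rect(P,(412,150,475,255),.004,.3,"stand")
rect(P,(412,150,475,255),.035,.06,"bin rim")
rect(P,(440,165,475,205),.17,.25,"cap")
rect(P,(412,150,475,255),.1,.165,"mid")
cr=cv2.resize(f[145:260,160:480],None,fx=2.5,fy=2.5,interpolation=cv2.INTER_CUBIC); cv2.imwrite("pics/c0.png",cr)
cr=cv2.resize(f[145:260,405:480],None,fx=8,fy=5.2*8/5.2,interpolation=cv2.INTER_CUBIC)[:600]; 
cr=cv2.resize(f[145:260,405:480],None,fx=5.2,fy=5.2,interpolation=cv2.INTER_CUBIC); cv2.imwrite("pics/stand0.png",cr)
np.set_printoptions(linewidth=250)
print((P[150:254:2,414:476:2,2]*1000).round().astype(int))
E
```

```text
light piece 383 c [496.9 419.9] size [73.2 94.5] long dir deg 82.6 z med 45.5 [488.8 418.3  44.6]
dark piece 370 c [489.9 224.8] size [ 35.3 120.1] long dir deg 83.5 z med 31.2 [489.5 224.9  30.9]
tin 492 c [394.7 534.1] size [73.4 76.9] long dir deg 90.8 z med 73.2 [394.4 530.5  70.5]
tape 376 c [498.8 570.1] size [ 98.8 140.9] long dir deg 99.4 z med 25.0 [498.6 568.9  24.8]
tray 2681 c [442.4 -10. ] size [198.5 282.1] long dir deg 90.0 z med 8.5 [439.9 -10.3   9.5]
traylip 932 c [444.2  -7.9] size [193.7 279.6] long dir deg 91.4 z med 13.4 [438.2  -7.7  14.2]
stand 3887 c [ 416.8 -321.5] size [213.8 336. ] long dir deg 179.1 z med 12.2 [ 420.4 -310.    40.9]
bin rim 308 c [ 407.9 -321.4] size [107.9 173.5] long dir deg 175.2 z med 49.9 [ 390.2 -317.1   48.7]
cap 336 c [ 473.3 -325.3] size [60.1 65.4] long dir deg 88.5 z med 184.6 [ 473.7 -324.9  184.4]
mid 329 c [ 511.4 -279.3] size [ 56.3 165.5] long dir deg 28.4 z med 144.5 [ 508.7 -275.6  143.1]
[[-741 -741 -727 ... -741 -727 -733]
 [-755 -727 -743 ... -742 -752 -753]
 [-749 -741 -746 ... -746 -737 -737]
 ...
 [   2    5   -2 ...    2   -3 -322]
 [  -2   -1   -2 ...    9   -1 -326]
 [  -8   -1    3 ...    1    0 -324]]<stdin>:18: RuntimeWarning: invalid value encountered in cast
```

View pics/c0.png

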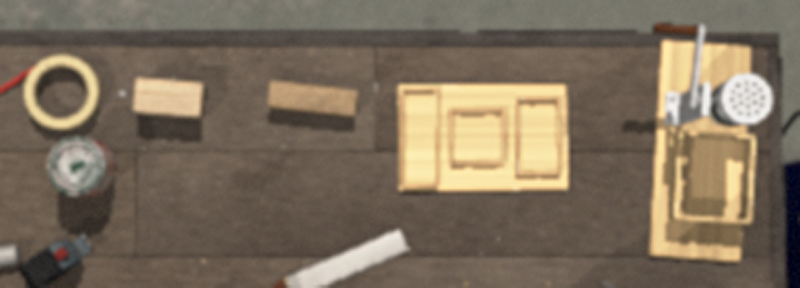

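View pics/stand0.png

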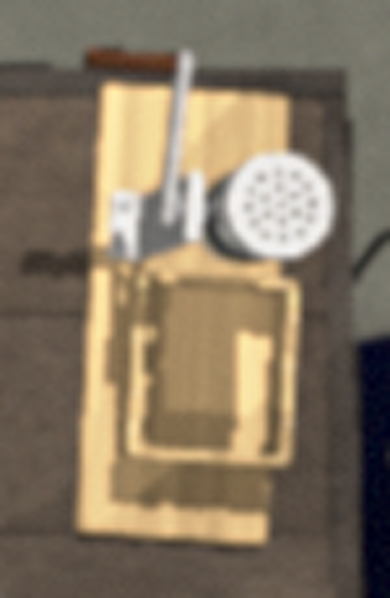

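The crops show the cap at (285,205) in the stand crop, with the handle top-left at (130,58). In the tray the left compartment is longest (batten), the middle is square and the right one is for block a. Block_b is absent. I'll refine the poses while the first approach starts.

```bash
cat >> h.py <<'E'
def pose():
    o=r.get_obs(); M=R.from_rotvec(o["orientation"]).as_matrix()
    print("t",round(o["clock"],1),"tcp",np.round(np.array(o["tcp_pos"])*1000,1),"yaw(y)",round(np.degrees(np.arctan2(M[1,1],M[0,1])),1),"tz",M[:,2].round(3),"F",np.round(o["contact_force"],1),"w",round(o["grip_width"]*1000,1),"gf",round(o["gripper_force"],1),"j7",round(o["joints"][6],2))
def fitrect(Q,a,b,x0):
    # robust outline fit: maximise points inside minus outside for a box a(along)xb
    from scipy.optimize import minimize
    def cost(p):
        c,s=np.cos(p[2]),np.sin(p[2]); d=Q[:,:2]-p[:2]; u=np.abs(d@[c,s])-a/2; v=np.abs(d@[-s,c])-b/2
        return np.minimum(np.maximum(np.maximum(u,v),0),.02).sum()+0.0
    best=minimize(cost,x0,method="Nelder-Mead",options=dict(xatol=1e-5,fatol=1e-7,initial_simplex=np.array([x0]+[np.add(x0,e) for e in np.diag([.01,.01,.08])])))
    p=best.x; print("fit c",np.round(p[:2]*1000,1),"dir",round(np.degrees(p[2]),2),"cost",round(best.fun,4)); return p
E
python3 - <<'E'
from h import *
P=np.load("top0.npy"); f=cv2.imread("pics/top0.png")
Q=rect(P,(210,170,246,198),.036,.06,"block a"); fitrect(Q,.09,.045,[.49,.418,1.45])
Q=rect(P,(262,172,308,198),.022,.05,"batten"); fitrect(Q,.12,.035,[.49,.225,1.45])
hsv=cv2.cvtColor(f,cv2.COLOR_BGR2HSV)
def ply(x0,y0,x1,y1,zlo,zhi):
    m=(f[...,2]>140)&(hsv[...,1]>50)&(P[...,2]>zlo)&(P[...,2]<zhi)
    k=np.zeros_like(m); k[y0:y1,x0:x1]=m[y0:y1,x0:x1]; return P[k]
Q=ply(312,170,394,228,0,.03); print(len(Q)); t=fitrect(Q,.234,.146,[.44,-.01,1.57])
Q=ply(412,150,475,255,-.01,.03); fitrect(Q,.3,.126,[.42,-.31,-.06])
# bin rim
Q=P[150:255,412:475].reshape(-1,3); Q=Q[(Q[:,2]>.042)&(Q[:,2]<.06)&(abs(Q[:,0]-.385)<.09)&(abs(Q[:,1]+.32)<.07)]
rect(Q[None],(0,0,len(Q),1),0,1,"bin")
Q=P[165:205,440:475].reshape(-1,3); Q=Q[(Q[:,2]>.175)&(Q[:,2]<.2)]; print(cv2.minEnclosingCircle((Q[:,:2]*1000).astype(np.float32)))
# lips in tray frame
Q=P[170:228,312:394].reshape(-1,3); Q=Q[(Q[:,2]<.03)&(Q[:,2]>0)]
c,s=np.cos(t[2]),np.sin(t[2]); d=Q[:,:2]-t[:2]; yy=d@[c,s]; xx=d@[s,-c]
for lo in np.arange(-.12,.12,.005):
    k=(yy>=lo)&(yy<lo+.005)&(abs(xx)<.03); print(round(lo*1000+2.5,1),round(np.mean(Q[k,2])*1000,1),end=" | ")
pose()
E
```

```text
block a 360 c [489.8 419.7] size [45.  90.8] long dir deg 84.6 z med 45.7 [489.5 419.2  45.8]
fit c [489.7 419.5] dir 85.09 cost 0.0016
batten 358 c [489.9 224.9] size [ 35.3 120. ] long dir deg 83.5 z med 31.3 [489.7 225.1  31.3]
fit c [489.9 224.9] dir 83.29 cost 0.0006
2772
fit c [440.2 -10.2] dir 90.08 cost 0.1184
fit c [ 421.2 -312.9] dir -4.2 cost 0.4063
bin 242 c [ 394.  -320.2] size [107.9 145.5] long dir deg 175.2 z med 51.1 [ 384.  -317.7   50.9]
((475.8807373046875, -325.4555358886719), 33.154869079589844)
-117.5 5.4 | -112.5 8.7 | -107.5 11.2 | -102.5 12.5 | -97.5 8.4 | -92.5 8.1 | -87.5 6.8 | -82.5 6.7 | -77.5 8.1 | -72.5 5.9 | -67.5 8.7 | -62.5 6.5 | -57.5 7.5 | -52.5 8.7 | -47.5 13.1 | -42.5 9.7 | -37.5 7.6 | -32.5 7.6 | -27.5 12.2 | -22.5 9.3 | -17.5 5.8 | -12.5 9.0 | -7.5 7.3 | -2.5 6.3 | 2.5 7.8 | 7.5 6.4 | 12.5 9.8 | 17.5 6.6 | 22.5 8.1 | 27.5 7.6 | 32.5 8.3 | 37.5 6.6 | 42.5 11.0 | 47.5 9.6 | 52.5 7.1 | 57.5 8.9 | 62.5 12.1 | 67.5 11.5 | 72.5 8.0 | 77.5 7.5 | 82.5 7.3 | 87.5 6.6 | 92.5 7.4 | 97.5 8.2 | 102.5 6.7 | 107.5 7.5 | 112.5 15.6 | 117.5 6.0 | t 0.1 tcp [ 268.1 -618.9  241.4] yaw(y) -66.6 tz [-0.001  0.001 -1.   ] F [ 0.1 -0.1 -1. ] w 85.5 gf 0.0 j7 -0.08
```

```bash
python3 - <<'E'
from h import *
from scipy.optimize import minimize
Ps=[grab("top")[1] for _ in range(8)]; P=np.nanmedian(Ps,0); np.save("topavg.npy",P)
Q=P[165:233,305:400].reshape(-1,3); Q=Q[(Q[:,2]<.03)&(Q[:,2]>-.01)]
def model(u,v): # u along tray long (+y world), v across
    h=np.zeros_like(u)
    inside=np.minimum(117-abs(u),73-abs(v)); h=np.clip((inside+2)/4,0,1)*6
    for c,w,l in((-80.5,53,98),(0+5.0,68,68),(85.5,43,128)):
        d=np.maximum(abs(u-c)-w/2,abs(v)-l/2); h=h+8*np.clip((d+1.5)/3,0,1)*np.clip((6.5-d)/3,0,1)
    return h
def cost(p):
    c,s=np.cos(p[2]),np.sin(p[2]); d=Q[:,:2]*1000-p[:2]; u=d@[c,s]; v=d@[-s,c]
    return np.mean(np.minimum(abs(Q[:,2]*1000-p[3]-model(u,v)),6))
b=[]
for y in(-12,-8,-4,0):
    x0=np.array([440,y,1.57,0]); b.append(minimize(cost,x0,method="Nelder-Mead",options=dict(initial_simplex=np.array([x0]+[x0+e for e in np.diag([4,4,.05,1])]))))
    print(y,b[-1].x.round(2),round(b[-1].fun,3))
Q=P[150:215,405:475].reshape(-1,3); Q=Q[(Q[:,2]>.14)&(Q[:,2]<.168)&(Q[:,0]>.55)]; rect(Q[None],(0,0,len(Q),1),0,1,"handle")
Q=P[160:210,436:480].reshape(-1,3); Q=Q[(Q[:,2]>.178)&(Q[:,2]<.2)]; print(cv2.minEnclosingCircle((Q[:,:2]*1000).astype(np.float32)),Q.mean(0),np.median(Q[:,2]))
f=cv2.imread("pics/top0.png");Q=P[150:255,412:475].reshape(-1,3); Q=Q[(Q[:,2]>.004)&(Q[:,2]<.06)&(Q[:,0]<.585)]
fitrect(Q,.3,.126,[.42,-.31,-.06])
E
```

```text
-12 [438.92  -7.51   1.57   1.11] 1.549
-8 [438.92  -7.51   1.57   1.11] 1.549
-4 [438.92  -7.51   1.57   1.11] 1.549
0 [438.92  -7.51   1.57   1.11] 1.549
handle 99 c [ 563.7 -249.5] size [19.9 64.9] long dir deg 84.7 z med 155.3 [ 565.3 -251.5  155. ]
((474.2000732421875, -326.3540344238281), 31.666053771972656) [ 0.47370776 -0.32555476  0.184989  ] 0.18516805667286096
fit c [ 418.2 -310. ] dir -3.72 cost 2.157
```

Emit:
send_rows --deltas '[{"dx": 0, "dy": 0, "dz": 8, "rz": 6}, {"dx": 22, "dy": 32, "dz": 8, "rz": 12}, {"dx": 44, "dy": 64, "dz": 8, "rz": 18}, {"dx": 66, "dy": 96, "dz": 8, "rz": 24}, {"dx": 88, "dy": 128, "dz": 8, "rz": 30}]' --jaw 85

```text
$.deltas[0]: bad value
```

Emit:
send_rows --deltas '[{"dx": 22, "dy": 32}, {"dx": 44, "dy": 64}, {"dx": 66, "dy": 96}, {"dx": 88, "dy": 128}, {"dx": 110, "dy": 160}]'

```text
$.deltas[0]: bad value
```

Emit:
send_rows --deltas '[{"dx": 0, "dy": 0, "dz": 8, "rx": 0, "ry": 0, "rz": 6}, {"dx": 22, "dy": 32, "dz": 8, "rx": 0, "ry": 0, "rz": 12}, {"dx": 44, "dy": 64, "dz": 8, "rx": 0, "ry": 0, "rz": 18}, {"dx": 66, "dy": 96, "dz": 8, "rx": 0, "ry": 0, "rz": 24}, {"dx": 88, "dy": 128, "dz": 8, "rx": 0, "ry": 0, "rz": 30}]' --jaw 85 --newtons 40

```text
clock: 0.92
tcp_pos: [0.357, -0.49, 0.2505]
orientation: [2.803, 1.418, 0.0]
contact_force: [0.1, -0.4, -0.3]
grip_width: 0.0848
gripper_force: 0.0
```

Emit:
send_rows --deltas '[{"dx": 23, "dy": 33, "dz": 0, "rx": 0, "ry": 0, "rz": 0}, {"dx": 46, "dy": 66, "dz": 0, "rx": 0, "ry": 0, "rz": 0}, {"dx": 69, "dy": 99, "dz": 0, "rx": 0, "ry": 0, "rz": 0}, {"dx": 93, "dy": 132, "dz": 0, "rx": 0, "ry": 0, "rz": 0}, {"dx": 117, "dy": 164, "dz": 0, "rx": 0, "ry": 0, "rz": 0}]'

```text
clock: 1.33
tcp_pos: [0.4741, -0.3256, 0.2507]
orientation: [2.806, 1.412, 0.0]
contact_force: [0.3, -0.8, -0.7]
grip_width: 0.0846
gripper_force: 0.0
```

Emit:
send_rows --deltas '[{"dx": 0, "dy": 0, "dz": -20, "rx": 0, "ry": 0, "rz": 0}, {"dx": 0, "dy": 0, "dz": -40, "rx": 0, "ry": 0, "rz": 0}]'

```text
clock: 1.5
tcp_pos: [0.4766, -0.3246, 0.2114]
orientation: [2.799, 1.42, 0.005]
contact_force: [-0.7, 0.1, -0.4]
grip_width: 0.0849
gripper_force: 0.0
```

```bash
python3 - <<'E'
from h import *
pose()
f,P,d=grab("scene"); cv2.imwrite("pics/s1.png",cv2.resize(f[90:230,310:450],None,fx=4,fy=4,interpolation=cv2.INTER_CUBIC))
E
```

```text
t 1.5 tcp [ 476.6 -324.6  211.4] yaw(y) -36.2 tz [ 0.004 -0.001 -1.   ] F [-0.7  0.1 -0.4] w 84.9 gf 0.0 j7 -0.23
```

View pics/s1.png

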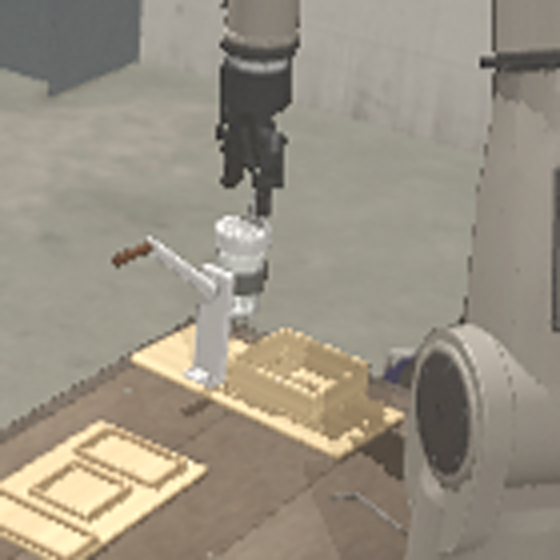

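The gripper sits centred over the cap (crop ≈(245,235)). I'll descend, close, and settle.

Emit:
send_rows --deltas '[{"dx": 0, "dy": 0, "dz": -15, "rx": 0, "ry": 0, "rz": 0}, {"dx": 0, "dy": 0, "dz": -30, "rx": 0, "ry": 0, "rz": 0}, {"dx": 0, "dy": 0, "dz": -44, "rx": 0, "ry": 0, "rz": 0}, {"dx": 0, "dy": 0, "dz": -44, "rx": 0, "ry": 0, "rz": 0}]'

```text
clock: 1.88
tcp_pos: [0.4715, -0.3271, 0.1641]
orientation: [-2.804, -1.409, 0.004]
contact_force: [-1.1, 0.1, -0.2]
grip_width: 0.0853
gripper_force: 0.0
```

Emit:
send_rows --deltas '[{"dx": 0, "dy": 0, "dz": 0, "rx": 0, "ry": 0, "rz": 0}, {"dx": 0, "dy": 0, "dz": 0, "rx": 0, "ry": 0, "rz": 0}, {"dx": 0, "dy": 0, "dz": 0, "rx": 0, "ry": 0, "rz": 0}, {"dx": 0, "dy": 0, "dz": 0, "rx": 0, "ry": 0, "rz": 0}, {"dx": 0, "dy": 0, "dz": 0, "rx": 0, "ry": 0, "rz": 0}]' --jaw 50 --newtons 40

```text
clock: 2.3
tcp_pos: [0.474, -0.3281, 0.1678]
orientation: [2.805, 1.411, 0.002]
contact_force: [-1.3, 0.3, 6.3]
grip_width: 0.0619
gripper_force: 43.9
```

Emit:
send_rows --deltas '[{"dx": 0, "dy": 0, "dz": 0, "rx": 0, "ry": 0, "rz": 0}, {"dx": 0, "dy": 0, "dz": 0, "rx": 0, "ry": 0, "rz": 0}, {"dx": 0, "dy": 0, "dz": 0, "rx": 0, "ry": 0, "rz": 0}, {"dx": 0, "dy": 0, "dz": 0, "rx": 0, "ry": 0, "rz": 0}, {"dx": 0, "dy": 0, "dz": 0, "rx": 0, "ry": 0, "rz": 0}]'

```text
clock: 2.72
tcp_pos: [0.474, -0.328, 0.1678]
orientation: [2.805, 1.411, 0.002]
contact_force: [-0.2, 0.4, 6.8]
grip_width: 0.0613
gripper_force: 43.9
```

Emit:
send_rows --deltas '[{"dx": 0, "dy": 0, "dz": 0, "rx": 0, "ry": 0, "rz": 5}, {"dx": 0, "dy": 0, "dz": 0, "rx": 0, "ry": 0, "rz": 10}, {"dx": 0, "dy": 0, "dz": 0, "rx": 0, "ry": 0, "rz": 15}, {"dx": 0, "dy": 0, "dz": 0, "rx": 0, "ry": 0, "rz": 20}, {"dx": 0, "dy": 0, "dz": 0, "rx": 0, "ry": 0, "rz": 25}]'

```text
clock: 3.13
tcp_pos: [0.4747, -0.3276, 0.1678]
orientation: [2.428, 1.99, 0.002]
contact_force: [0.8, 0.9, 5.0]
grip_width: 0.0611
gripper_force: 43.7
```

Emit:
send_rows --deltas '[{"dx": 0, "dy": 0, "dz": 0, "rx": 0, "ry": 0, "rz": 5}, {"dx": 0, "dy": 0, "dz": 0, "rx": 0, "ry": 0, "rz": 10}, {"dx": 0, "dy": 0, "dz": 0, "rx": 0, "ry": 0, "rz": 15}, {"dx": 0, "dy": 0, "dz": 0, "rx": 0, "ry": 0, "rz": 20}, {"dx": 0, "dy": 0, "dz": 0, "rx": 0, "ry": 0, "rz": 25}]'

```text
clock: 3.55
tcp_pos: [0.4752, -0.3284, 0.1679]
orientation: [1.939, 2.466, 0.001]
contact_force: [4.0, -2.6, 3.1]
grip_width: 0.0619
gripper_force: 43.5
```

Emit:
send_rows --deltas '[{"dx": 0, "dy": 0, "dz": 0, "rx": 0, "ry": 0, "rz": 5}, {"dx": 0, "dy": 0, "dz": 0, "rx": 0, "ry": 0, "rz": 10}, {"dx": 0, "dy": 0, "dz": 0, "rx": 0, "ry": 0, "rz": 15}, {"dx": 0, "dy": 0, "dz": 0, "rx": 0, "ry": 0, "rz": 20}, {"dx": 0, "dy": 0, "dz": 0, "rx": 0, "ry": 0, "rz": 22}]'

```text
clock: 3.97
tcp_pos: [0.4759, -0.3284, 0.1679]
orientation: [1.432, 2.789, 0.001]
contact_force: [5.3, -1.8, 1.6]
grip_width: 0.0615
gripper_force: 43.3
```

```bash
python3 - <<'E'
from h import *
pose()
f,P,d=grab("scene"); cv2.imwrite("pics/s2.png",cv2.resize(f[110:180,330:400],None,fx=6,fy=6,interpolation=cv2.INTER_CUBIC))
E
```

```text
t 4.0 tcp [ 475.9 -328.4  167.9] yaw(y) 35.7 tz [ 0.006 -0.002 -1.   ] F [ 5.3 -1.8  1.6] w 61.5 gf 43.3 j7 0.89
```

Emit:
send_rows --deltas '[{"dx": 0, "dy": 0, "dz": 1, "rx": 0, "ry": 0, "rz": 0}, {"dx": 0, "dy": 0, "dz": 2, "rx": 0, "ry": 0, "rz": 0}, {"dx": 0, "dy": 0, "dz": 4, "rx": 0, "ry": 0, "rz": 0}, {"dx": 0, "dy": 0, "dz": 4, "rx": 0, "ry": 0, "rz": 0}]'

```text
clock: 4.35
tcp_pos: [0.4743, -0.3275, 0.1709]
orientation: [1.439, 2.79, 0.001]
contact_force: [5.0, -0.7, -0.8]
grip_width: 0.0612
gripper_force: 44.2
```

Emit:
send_rows --deltas '[{"dx": 0, "dy": 0, "dz": 2, "rx": 0, "ry": 0, "rz": 0}, {"dx": 0, "dy": 0, "dz": 4, "rx": 0, "ry": 0, "rz": 0}, {"dx": 0, "dy": 0, "dz": 4, "rx": 0, "ry": 0, "rz": 0}]'

```text
clock: 4.6
tcp_pos: [0.4736, -0.3274, 0.1747]
orientation: [1.44, 2.791, 0.0]
contact_force: [3.7, -1.3, -1.5]
grip_width: 0.061
gripper_force: 44.3
```

Emit:
send_rows --deltas '[{"dx": 0, "dy": 0, "dz": 6, "rx": 0, "ry": 0, "rz": 0}, {"dx": 0, "dy": 0, "dz": 12, "rx": 0, "ry": 0, "rz": 0}, {"dx": 0, "dy": 0, "dz": 20, "rx": 0, "ry": 0, "rz": 0}, {"dx": 0, "dy": 0, "dz": 30, "rx": 0, "ry": 0, "rz": 0}, {"dx": 0, "dy": 0, "dz": 40, "rx": 0, "ry": 0, "rz": 0}]'

```text
clock: 5.02
tcp_pos: [0.4727, -0.3274, 0.2154]
orientation: [-1.44, -2.791, 0.0]
contact_force: [0.4, -0.7, -1.1]
grip_width: 0.0615
gripper_force: 44.4
```

```bash
python3 - <<'E'
from h import *
pose()
f,P,d=grab("scene"); cv2.imwrite("pics/s3.png",cv2.resize(f[90:200,320:430],None,fx=5,fy=5,interpolation=cv2.INTER_CUBIC))
E
```

```text
t 5.0 tcp [ 472.7 -327.4  215.4] yaw(y) 35.4 tz [-0.001  0.    -1.   ] F [ 0.4 -0.7 -1.1] w 61.5 gf 44.4 j7 0.92
```

View pics/s3.png

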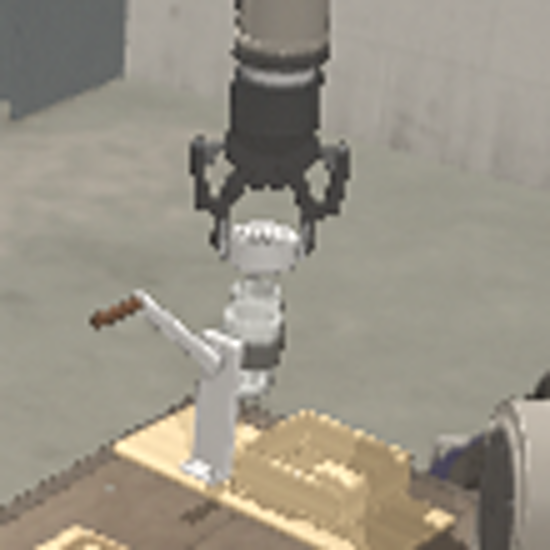

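The cap (crop (262,245)) is off the neck, hanging in the fingers. I'll carry it to bare bench at about (435,−190).

Emit:
send_rows --deltas '[{"dx": -8, "dy": 30, "dz": 10, "rx": 0, "ry": 0, "rz": 0}, {"dx": -16, "dy": 60, "dz": 10, "rx": 0, "ry": 0, "rz": 0}, {"dx": -24, "dy": 90, "dz": 10, "rx": 0, "ry": 0, "rz": 0}, {"dx": -32, "dy": 118, "dz": 0, "rx": 0, "ry": 0, "rz": 0}, {"dx": -38, "dy": 138, "dz": -30, "rx": 0, "ry": 0, "rz": 0}]'

```text
clock: 5.48
tcp_pos: [0.4375, -0.1879, 0.1879]
orientation: [1.435, 2.786, 0.0]
contact_force: [1.5, -0.8, -1.1]
grip_width: 0.0616
gripper_force: 44.4
```

Emit:
send_rows --deltas '[{"dx": 0, "dy": 0, "dz": -35, "rx": 0, "ry": 0, "rz": 0}, {"dx": 0, "dy": 0, "dz": -70, "rx": 0, "ry": 0, "rz": 0}, {"dx": 0, "dy": 0, "dz": -105, "rx": 0, "ry": 0, "rz": 0}, {"dx": 0, "dy": 0, "dz": -130, "rx": 0, "ry": 0, "rz": 0}, {"dx": 0, "dy": 0, "dz": -150, "rx": 0, "ry": 0, "rz": 0}]'

```text
clock: 5.9
tcp_pos: [0.4344, -0.1892, 0.0326]
orientation: [-1.439, -2.79, 0.001]
contact_force: [0.1, -0.5, -0.5]
grip_width: 0.0612
gripper_force: 44.4
```

Emit:
send_rows --deltas '[{"dx": 0, "dy": 0, "dz": -8, "rx": 0, "ry": 0, "rz": 0}, {"dx": 0, "dy": 0, "dz": -16, "rx": 0, "ry": 0, "rz": 0}, {"dx": 0, "dy": 0, "dz": -20, "rx": 0, "ry": 0, "rz": 0}, {"dx": 0, "dy": 0, "dz": -20, "rx": 0, "ry": 0, "rz": 0}]'

```text
clock: 6.23
tcp_pos: [0.4357, -0.1895, 0.0145]
orientation: [1.44, 2.791, -0.0]
contact_force: [-0.3, -0.6, -0.4]
grip_width: 0.0613
gripper_force: 44.4
```

```bash
python3 - <<'E'
from h import *
pose()
E
```

```text
t 6.2 tcp [ 435.7 -189.5   14.5] yaw(y) 35.4 tz [ 0. -0. -1.] F [-0.3 -0.6 -0.4] w 61.3 gf 44.4 j7 0.48
```

Emit:
send_rows --deltas '[{"dx": 0, "dy": 0, "dz": -1, "rx": 0, "ry": 0, "rz": 0}, {"dx": 0, "dy": 0, "dz": -2, "rx": 0, "ry": 0, "rz": 0}, {"dx": 0, "dy": 0, "dz": -3, "rx": 0, "ry": 0, "rz": 0}, {"dx": 0, "dy": 0, "dz": -3, "rx": 0, "ry": 0, "rz": 0}]'

```text
clock: 6.57
tcp_pos: [0.4356, -0.1896, 0.0117]
orientation: [1.44, 2.791, 0.0]
contact_force: [-0.9, 0.6, -0.8]
grip_width: 0.0616
gripper_force: 44.4
```

Emit:
send_rows --deltas '[{"dx": 0, "dy": 0, "dz": -1, "rx": 0, "ry": 0, "rz": 0}, {"dx": 0, "dy": 0, "dz": -2, "rx": 0, "ry": 0, "rz": 0}, {"dx": 0, "dy": 0, "dz": -2, "rx": 0, "ry": 0, "rz": 0}]'

```text
clock: 6.82
tcp_pos: [0.4353, -0.1894, 0.0092]
orientation: [-1.44, -2.792, 0.0]
contact_force: [0.1, 1.3, -0.4]
grip_width: 0.0615
gripper_force: 44.4
```

Emit:
send_rows --deltas '[{"dx": 0, "dy": 0, "dz": -1, "rx": 0, "ry": 0, "rz": 0}, {"dx": 0, "dy": 0, "dz": -2, "rx": 0, "ry": 0, "rz": 0}, {"dx": 0, "dy": 0, "dz": -2, "rx": 0, "ry": 0, "rz": 0}]'

```text
clock: 7.07
tcp_pos: [0.4354, -0.1894, 0.0078]
orientation: [1.44, 2.792, -0.001]
contact_force: [-2.5, 0.3, 8.7]
grip_width: 0.0616
gripper_force: 45.2
```

Emit:
send_rows --deltas '[{"dx": 0, "dy": 0, "dz": 0, "rx": 0, "ry": 0, "rz": 0}, {"dx": 0, "dy": 0, "dz": 0, "rx": 0, "ry": 0, "rz": 0}, {"dx": 0, "dy": 0, "dz": 0, "rx": 0, "ry": 0, "rz": 0}, {"dx": 0, "dy": 0, "dz": 0, "rx": 0, "ry": 0, "rz": 0}, {"dx": 0, "dy": 0, "dz": 0, "rx": 0, "ry": 0, "rz": 0}]' --jaw 85

```text
clock: 7.48
tcp_pos: [0.4353, -0.1894, 0.0072]
orientation: [-1.44, -2.792, -0.0]
contact_force: [-0.6, -1.0, -0.6]
grip_width: 0.0852
gripper_force: 0.0
```

Emit:
send_rows --deltas '[{"dx": 0, "dy": 0, "dz": 20, "rx": 0, "ry": 0, "rz": 0}, {"dx": 0, "dy": 0, "dz": 50, "rx": 0, "ry": 0, "rz": 0}, {"dx": 0, "dy": 0, "dz": 90, "rx": 0, "ry": 0, "rz": 0}, {"dx": 0, "dy": 0, "dz": 130, "rx": 0, "ry": 0, "rz": 0}, {"dx": 0, "dy": 0, "dz": 170, "rx": 0, "ry": 0, "rz": 0}]'

```text
clock: 7.9
tcp_pos: [0.4347, -0.1889, 0.1788]
orientation: [-1.439, -2.791, -0.001]
contact_force: [1.3, -2.2, 0.4]
grip_width: 0.085
gripper_force: 0.0
```

```bash
python3 - <<'E'
from h import *
pose()
Ps=[grab("top")[1] for _ in range(4)]; P=np.nanmedian(Ps,0); np.save("topavg2.npy",P)
f,S,d=grab("scene")
# cap from scene
Q=S.reshape(-1,3); Q=Q[(abs(Q[:,0]-.435)<.06)&(abs(Q[:,1]+.19)<.05)&(Q[:,2]>.015)&(Q[:,2]<.06)]; print("cap scene",len(Q),Q.mean(0),np.percentile(Q[:,2],[10,50,90]))
# handle from top
Q=P[140:230,400:475].reshape(-1,3); Q=Q[(Q[:,2]>.135)&(Q[:,2]<.17)&(Q[:,0]>.552)&(Q[:,0]<.6)];rect(Q[None],(0,0,len(Q),1),0,1,"handle top")
Q=S.reshape(-1,3); Q=Q[(Q[:,2]>.13)&(Q[:,2]<.17)&(Q[:,0]>.552)&(Q[:,0]<.6)&(Q[:,1]<-.2)&(Q[:,1]>-.32)];rect(Q[None],(0,0,len(Q),1),0,1,"handle scene")
cv2.imwrite("pics/s4.png",cv2.resize(f[90:240,290:440],None,fx=4,fy=4,interpolation=cv2.INTER_CUBIC))
E
```

```text
t 7.9 tcp [ 434.7 -188.9  178.8] yaw(y) 35.4 tz [-0.001  0.001 -1.   ] F [ 1.3 -2.2  0.4] w 85.0 gf 0.0 j7 0.7
cap scene 106 [ 0.43038955 -0.18328124  0.02382148] [0.02029584 0.02396551 0.02783032]
handle top 94 c [ 565.4 -250. ] size [16.7 63.5] long dir deg 82.9 z med 160.6 [ 564.4 -250.7  160.2]
handle scene 26 c [ 561.5 -235.9] size [14.  42.5] long dir deg 78.8 z med 158.6 [ 563.9 -233.4  157.2]
```

View pics/s4.png

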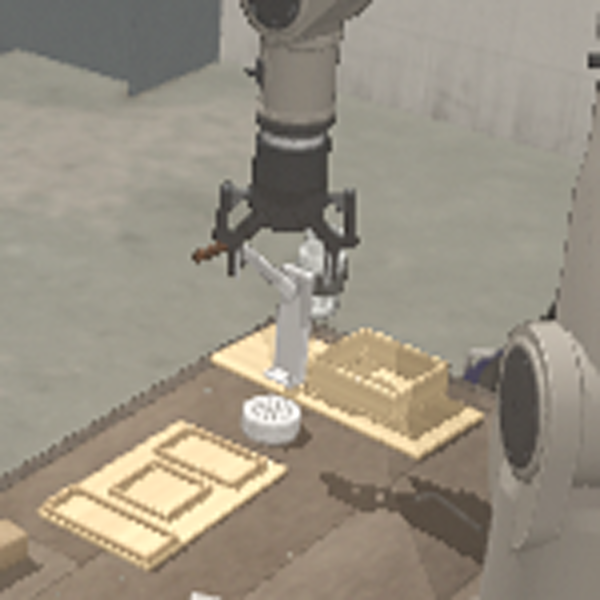

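The cap lies flat on the bench at crop (270,418), and the handle grip is at (210,255), about world (565.5,−245,148). Next I'll go above the handle.

Emit:
send_rows --deltas '[{"dx": 5, "dy": 0, "dz": 30, "rx": 0, "ry": 0, "rz": -6}, {"dx": 25, "dy": -8, "dz": 50, "rx": 0, "ry": 0, "rz": -12}, {"dx": 55, "dy": -22, "dz": 50, "rx": 0, "ry": 0, "rz": -18}, {"dx": 88, "dy": -36, "dz": 50, "rx": 0, "ry": 0, "rz": -24}, {"dx": 115, "dy": -50, "dz": 50, "rx": 0, "ry": 0, "rz": -30}]' --jaw 50

```text
clock: 8.57
tcp_pos: [0.5513, -0.2397, 0.2254]
orientation: [-2.118, -2.317, 0.002]
contact_force: [0.8, 0.1, 0.3]
grip_width: 0.0499
gripper_force: 0.0
```

Emit:
send_rows --deltas '[{"dx": 16, "dy": -5, "dz": 0, "rx": 0, "ry": 0, "rz": -6}, {"dx": 16, "dy": -5, "dz": 0, "rx": 0, "ry": 0, "rz": -9}, {"dx": 16, "dy": -5, "dz": 0, "rx": 0, "ry": 0, "rz": -9}]'

```text
clock: 8.82
tcp_pos: [0.5661, -0.2439, 0.2242]
orientation: [-2.288, -2.147, 0.003]
contact_force: [0.3, -0.3, -0.4]
grip_width: 0.05
gripper_force: 0.0
```

```bash
python3 - <<'E'
from h import *
pose()
E
```

```text
t 8.8 tcp [ 566.1 -243.9  224.2] yaw(y) -3.6 tz [-0.004  0.002 -1.   ] F [ 0.3 -0.3 -0.4] w 50.0 gf 0.0 j7 0.07
```

Emit:
send_rows --deltas '[{"dx": 0, "dy": 0, "dz": -25, "rx": 0, "ry": 0, "rz": 0}, {"dx": 0, "dy": 0, "dz": -50, "rx": 0, "ry": 0, "rz": 0}, {"dx": 0, "dy": 0, "dz": -70, "rx": 0, "ry": 0, "rz": 0}, {"dx": 0, "dy": 0, "dz": -84, "rx": 0, "ry": 0, "rz": 0}, {"dx": 0, "dy": 0, "dz": -84, "rx": 0, "ry": 0, "rz": 0}]'

```text
clock: 9.23
tcp_pos: [0.5627, -0.2433, 0.1385]
orientation: [-2.281, -2.148, 0.006]
contact_force: [-1.1, -0.0, -0.1]
grip_width: 0.0503
gripper_force: 0.0
```

Emit:
send_rows --deltas '[{"dx": 0, "dy": 0, "dz": 0, "rx": 0, "ry": 0, "rz": 0}, {"dx": 0, "dy": 0, "dz": 0, "rx": 0, "ry": 0, "rz": 0}, {"dx": 0, "dy": 0, "dz": 0, "rx": 0, "ry": 0, "rz": 0}, {"dx": 0, "dy": 0, "dz": 0, "rx": 0, "ry": 0, "rz": 0}, {"dx": 0, "dy": 0, "dz": 0, "rx": 0, "ry": 0, "rz": 0}]' --jaw 8 --newtons 35

```text
clock: 9.65
tcp_pos: [0.5673, -0.2445, 0.1445]
orientation: [2.288, 2.15, 0.002]
contact_force: [2.5, 0.1, 1.2]
grip_width: 0.0125
gripper_force: 34.2
```

Emit:
send_rows --deltas '[{"dx": 0, "dy": 0, "dz": 0, "rx": 0, "ry": 0, "rz": 0}, {"dx": 0, "dy": 0, "dz": 0, "rx": 0, "ry": 0, "rz": 0}, {"dx": 0, "dy": 0, "dz": 0, "rx": 0, "ry": 0, "rz": 0}]'

```text
clock: 9.9
tcp_pos: [0.5673, -0.2445, 0.1443]
orientation: [2.288, 2.15, 0.002]
contact_force: [3.2, -0.1, 3.7]
grip_width: 0.0127
gripper_force: 34.5
```

```bash
python3 - <<'E'
from h import *
pose()
a0=np.arctan2(23,87)
for deg in range(0,119,6):
    a=a0+np.radians(deg); s=90*np.cos(a)-87; z=90*np.sin(a)-23
    print(deg,round(s*np.cos(.07)),round(-s*np.sin(.07)),round(z),end=" | ")
E
```

```text
t 9.9 tcp [ 567.3 -244.5  144.3] yaw(y) -3.6 tz [ 0.002 -0.001 -1.   ] F [ 3.2 -0.1  3.7] w 12.7 gf 34.5 j7 0.03
0 0 0 0 | 6 -3 0 9 | 12 -7 0 18 | 18 -11 1 26 | 24 -17 1 33 | 30 -23 2 40 | 36 -30 2 47 | 42 -38 3 52 | 48 -46 3 57 | 54 -54 4 61 | 60 -63 4 64 | 66 -72 5 66 | 72 -82 6 67 | 78 -91 6 67 | 84 -101 7 66 | 90 -110 8 64 | 96 -119 8 61 | 102 -127 9 57 | 108 -135 9 53 | 114 -143 10 47 |
```

Emit:
send_rows --deltas '[{"dx": -3, "dy": 0, "dz": 9, "rx": 0, "ry": 0, "rz": 0}, {"dx": -7, "dy": 0, "dz": 18, "rx": 0, "ry": 0, "rz": 0}, {"dx": -11, "dy": 1, "dz": 26, "rx": 0, "ry": 0, "rz": 0}, {"dx": -17, "dy": 1, "dz": 33, "rx": 0, "ry": 0, "rz": 0}, {"dx": -23, "dy": 2, "dz": 40, "rx": 0, "ry": 0, "rz": 0}]'

```text
clock: 10.32
tcp_pos: [0.5441, -0.2428, 0.1839]
orientation: [2.288, 2.149, 0.002]
contact_force: [5.5, -2.8, -3.2]
grip_width: 0.0124
gripper_force: 34.2
```

Emit:
send_rows --deltas '[{"dx": -7, "dy": 0, "dz": 7, "rx": 0, "ry": 0, "rz": 0}, {"dx": -15, "dy": 1, "dz": 12, "rx": 0, "ry": 0, "rz": 0}, {"dx": -23, "dy": 1, "dz": 17, "rx": 0, "ry": 0, "rz": 0}, {"dx": -31, "dy": 2, "dz": 21, "rx": 0, "ry": 0, "rz": 0}, {"dx": -40, "dy": 2, "dz": 24, "rx": 0, "ry": 0, "rz": 0}]'

```text
clock: 10.73
tcp_pos: [0.5052, -0.2401, 0.2089]
orientation: [2.286, 2.149, 0.006]
contact_force: [7.5, 1.7, 3.0]
grip_width: 0.0127
gripper_force: 34.3
```

```bash
python3 - <<'E'
from h import *
pose()
f,P,d=grab("scene"); cv2.imwrite("pics/s5.png",cv2.resize(f[90:210,310:430],None,fx=5,fy=5,interpolation=cv2.INTER_CUBIC))
E
```

```text
t 10.7 tcp [ 505.2 -240.1  208.9] yaw(y) -3.5 tz [ 0.006 -0.001 -1.   ] F [7.5 1.7 3. ] w 12.7 gf 34.3 j7 0.11
```

View pics/s5.png

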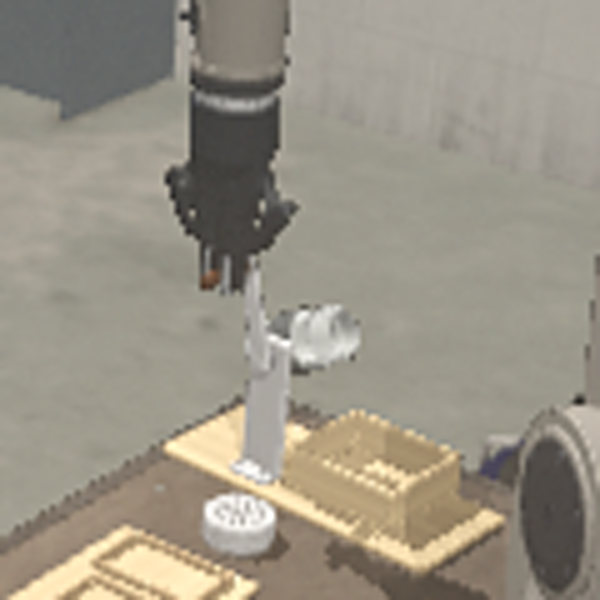

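The jar is tilted about 60°, mouth at crop (340,330), pointing toward the bin. The balls are still inside, so I'll continue more slowly past 90°.

Emit:
send_rows --deltas '[{"dx": -5, "dy": 0, "dz": 1, "rx": 0, "ry": 0, "rz": 0}, {"dx": -9, "dy": 1, "dz": 2, "rx": 0, "ry": 0, "rz": 0}, {"dx": -19, "dy": 2, "dz": 3, "rx": 0, "ry": 0, "rz": 0}, {"dx": -28, "dy": 2, "dz": 3, "rx": 0, "ry": 0, "rz": 0}, {"dx": -38, "dy": 3, "dz": 2, "rx": 0, "ry": 0, "rz": 0}]'

```text
clock: 11.2
tcp_pos: [0.4683, -0.2375, 0.2117]
orientation: [2.284, 2.147, 0.006]
contact_force: [7.1, -2.0, -2.7]
grip_width: 0.0124
gripper_force: 34.3
```

Emit:
send_rows --deltas '[{"dx": -4, "dy": 0, "dz": -1, "rx": 0, "ry": 0, "rz": 0}, {"dx": -9, "dy": 1, "dz": -2, "rx": 0, "ry": 0, "rz": 0}, {"dx": -13, "dy": 1, "dz": -3, "rx": 0, "ry": 0, "rz": 0}, {"dx": -18, "dy": 1, "dz": -5, "rx": 0, "ry": 0, "rz": 0}, {"dx": -18, "dy": 1, "dz": -5, "rx": 0, "ry": 0, "rz": 0}]'

```text
clock: 11.62
tcp_pos: [0.4478, -0.2361, 0.2053]
orientation: [2.288, 2.15, 0.002]
contact_force: [2.0, 1.9, 5.4]
grip_width: 0.0123
gripper_force: 35.6
```

Emit:
send_rows --deltas '[{"dx": -2, "dy": 0, "dz": -1, "rx": 0, "ry": 0, "rz": 0}, {"dx": -4, "dy": 0, "dz": -2, "rx": 0, "ry": 0, "rz": 0}, {"dx": -6, "dy": 0, "dz": -3, "rx": 0, "ry": 0, "rz": 0}, {"dx": -8, "dy": 1, "dz": -4, "rx": 0, "ry": 0, "rz": 0}, {"dx": -8, "dy": 1, "dz": -4, "rx": 0, "ry": 0, "rz": 0}]'

```text
clock: 12.03
tcp_pos: [0.4404, -0.2355, 0.2013]
orientation: [2.288, 2.149, 0.002]
contact_force: [3.6, 0.7, 5.4]
grip_width: 0.0127
gripper_force: 35.9
```

Emit:
send_rows --deltas '[{"dx": -2, "dy": 0, "dz": -1, "rx": 0, "ry": 0, "rz": 0}, {"dx": -4, "dy": 0, "dz": -2, "rx": 0, "ry": 0, "rz": 0}, {"dx": -6, "dy": 0, "dz": -3, "rx": 0, "ry": 0, "rz": 0}, {"dx": -8, "dy": 0, "dz": -4, "rx": 0, "ry": 0, "rz": 0}, {"dx": -8, "dy": 0, "dz": -4, "rx": 0, "ry": 0, "rz": 0}]'

```text
clock: 12.45
tcp_pos: [0.4326, -0.235, 0.1969]
orientation: [2.288, 2.15, 0.003]
contact_force: [4.1, 1.0, 1.0]
grip_width: 0.0127
gripper_force: 35.5
```

Emit:
send_rows --deltas '[{"dx": -3, "dy": 0, "dz": -2, "rx": 0, "ry": 0, "rz": 0}, {"dx": -5, "dy": 0, "dz": -4, "rx": 0, "ry": 0, "rz": 0}, {"dx": -8, "dy": 0, "dz": -6, "rx": 0, "ry": 0, "rz": 0}, {"dx": -8, "dy": 0, "dz": -6, "rx": 0, "ry": 0, "rz": 0}, {"dx": -8, "dy": 0, "dz": -6, "rx": 0, "ry": 0, "rz": 0}]'

```text
clock: 12.87
tcp_pos: [0.4241, -0.2345, 0.1905]
orientation: [2.289, 2.152, 0.002]
contact_force: [4.6, 3.7, -0.4]
grip_width: 0.0124
gripper_force: 35.4
```

Emit:
send_rows --deltas '[{"dx": -1, "dy": 0, "dz": -1, "rx": 0, "ry": 0, "rz": 0}, {"dx": -2, "dy": 0, "dz": -3, "rx": 0, "ry": 0, "rz": 0}, {"dx": -2, "dy": 0, "dz": -3, "rx": 0, "ry": 0, "rz": 0}, {"dx": -2, "dy": 0, "dz": -3, "rx": 0, "ry": 0, "rz": 0}, {"dx": -2, "dy": 0, "dz": -3, "rx": 0, "ry": 0, "rz": 0}]'

```text
clock: 13.28
tcp_pos: [0.4213, -0.2343, 0.1875]
orientation: [-2.288, -2.151, -0.001]
contact_force: [0.4, 4.8, 4.9]
grip_width: 0.0121
gripper_force: 36.1
```

```bash
python3 - <<'E'
from h import *
pose()
f,P,d=grab("scene"); g,P2,d=grab("top"); a=cv2.resize(f[110:210,330:430],None,fx=4,fy=4,interpolation=cv2.INTER_CUBIC); b=cv2.resize(g[155:255,400:500],None,fx=4,fy=4,interpolation=cv2.INTER_CUBIC)
cv2.imwrite("pics/s6.png",np.hstack([a,b]))
E
```

```text
t 13.3 tcp [ 421.3 -234.3  187.5] yaw(y) -3.5 tz [-0.001  0.001 -1.   ] F [0.4 4.8 4.9] w 12.1 gf 36.1 j7 0.18
```

View pics/s6.png

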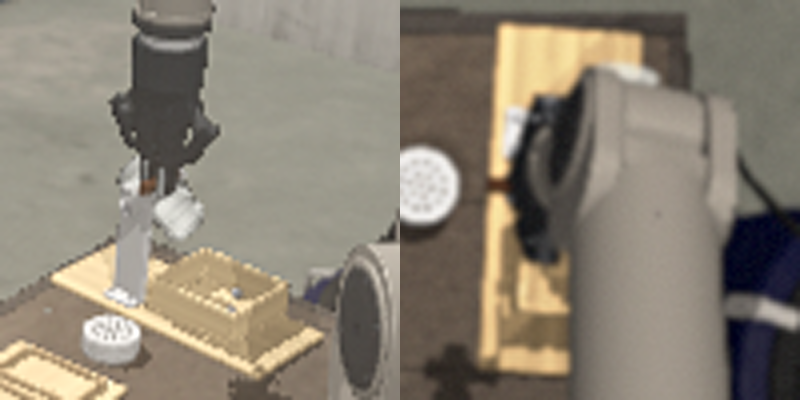

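Balls are visible in the bin at (237,293). I'll hold a moment more, with a slight nudge to shake out any still in the jar.

Emit:
send_rows --deltas '[{"dx": -1, "dy": 0, "dz": -1, "rx": 0, "ry": 0, "rz": 0}, {"dx": -1, "dy": 0, "dz": -2, "rx": 0, "ry": 0, "rz": 0}, {"dx": -1, "dy": 0, "dz": -2, "rx": 0, "ry": 0, "rz": 0}, {"dx": -1, "dy": 0, "dz": -2, "rx": 0, "ry": 0, "rz": 0}, {"dx": -1, "dy": 0, "dz": -2, "rx": 0, "ry": 0, "rz": 0}]'

```text
clock: 13.8
tcp_pos: [0.4194, -0.2342, 0.1855]
orientation: [-2.287, -2.149, 0.001]
contact_force: [-1.2, 5.4, 8.7]
grip_width: 0.0125
gripper_force: 36.6
```

Emit:
send_rows --deltas '[{"dx": 4, "dy": 0, "dz": 4, "rx": 0, "ry": 0, "rz": 0}, {"dx": 0, "dy": 0, "dz": 0, "rx": 0, "ry": 0, "rz": 0}, {"dx": 0, "dy": 0, "dz": 0, "rx": 0, "ry": 0, "rz": 0}, {"dx": 0, "dy": 0, "dz": 0, "rx": 0, "ry": 0, "rz": 0}, {"dx": 0, "dy": 0, "dz": 0, "rx": 0, "ry": 0, "rz": 0}]'

```text
clock: 14.22
tcp_pos: [0.419, -0.2342, 0.185]
orientation: [-2.287, -2.149, 0.002]
contact_force: [-2.7, 5.1, 6.5]
grip_width: 0.0123
gripper_force: 36.5
```

```bash
python3 - <<'E'
from h import *
pose()
f,P,d=grab("scene")
cv2.imwrite("pics/s7.png",cv2.resize(f[150:210,360:415],None,fx=9,fy=9,interpolation=cv2.INTER_CUBIC))
E
```

```text
t 14.2 tcp [ 419.  -234.2  185. ] yaw(y) -3.6 tz [-0.003  0.002 -1.   ] F [-2.7  5.1  6.5] w 12.3 gf 36.5 j7 0.18
```

View pics/s7.png

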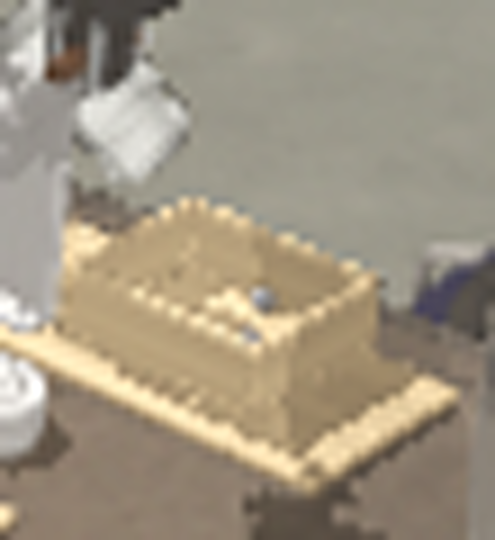

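At least two balls are in the bin, at (262,298) and (250,332). Now I'll swing the jar back upright.

Emit:
send_rows --deltas '[{"dx": 3, "dy": -1, "dz": 5, "rx": 0, "ry": 0, "rz": 0}, {"dx": 11, "dy": -2, "dz": 11, "rx": 0, "ry": 0, "rz": 0}, {"dx": 19, "dy": -2, "dz": 15, "rx": 0, "ry": 0, "rz": 0}, {"dx": 27, "dy": -3, "dz": 19, "rx": 0, "ry": 0, "rz": 0}, {"dx": 36, "dy": -3, "dz": 22, "rx": 0, "ry": 0, "rz": 0}]'

```text
clock: 14.68
tcp_pos: [0.4513, -0.2368, 0.2064]
orientation: [-2.282, -2.143, 0.011]
contact_force: [-13.8, 7.7, 15.9]
grip_width: 0.0127
gripper_force: 36.9
```

Emit:
send_rows --deltas '[{"dx": 9, "dy": -1, "dz": 2, "rx": 0, "ry": 0, "rz": 0}, {"dx": 19, "dy": -2, "dz": 3, "rx": 0, "ry": 0, "rz": 0}, {"dx": 28, "dy": -2, "dz": 3, "rx": 0, "ry": 0, "rz": 0}, {"dx": 38, "dy": -3, "dz": 2, "rx": 0, "ry": 0, "rz": 0}, {"dx": 47, "dy": -4, "dz": 0, "rx": 0, "ry": 0, "rz": 0}]'

```text
clock: 15.1
tcp_pos: [0.501, -0.2405, 0.2063]
orientation: [-2.284, -2.147, 0.005]
contact_force: [-4.9, 7.4, 7.0]
grip_width: 0.0124
gripper_force: 39.6
```

Emit:
send_rows --deltas '[{"dx": 9, "dy": 0, "dz": -3, "rx": 0, "ry": 0, "rz": 0}, {"dx": 17, "dy": -1, "dz": -7, "rx": 0, "ry": 0, "rz": 0}, {"dx": 25, "dy": -1, "dz": -12, "rx": 0, "ry": 0, "rz": 0}, {"dx": 33, "dy": -2, "dz": -17, "rx": 0, "ry": 0, "rz": 0}, {"dx": 40, "dy": -2, "dz": -24, "rx": 0, "ry": 0, "rz": 0}]'

```text
clock: 15.52
tcp_pos: [0.5418, -0.2436, 0.1826]
orientation: [-2.286, -2.148, 0.004]
contact_force: [-3.2, 3.4, 6.8]
grip_width: 0.0125
gripper_force: 42.3
```

Emit:
send_rows --deltas '[{"dx": 6, "dy": 0, "dz": -7, "rx": 0, "ry": 0, "rz": 0}, {"dx": 12, "dy": -1, "dz": -14, "rx": 0, "ry": 0, "rz": 0}, {"dx": 16, "dy": -2, "dz": -22, "rx": 0, "ry": 0, "rz": 0}, {"dx": 20, "dy": -2, "dz": -31, "rx": 0, "ry": 0, "rz": 0}, {"dx": 22, "dy": -2, "dz": -37, "rx": 0, "ry": 0, "rz": 0}]'

```text
clock: 15.93
tcp_pos: [0.5654, -0.2453, 0.1458]
orientation: [-2.287, -2.151, 0.0]
contact_force: [0.4, 2.9, 7.8]
grip_width: 0.0127
gripper_force: 45.2
```

```bash
python3 - <<'E'
from h import *
pose()
E
```

```text
t 15.9 tcp [ 565.4 -245.3  145.8] yaw(y) -3.5 tz [-0.001  0.001 -1.   ] F [0.4 2.9 7.8] w 12.7 gf 45.2 j7 0.03
```

Emit:
send_rows --deltas '[{"dx": 1, "dy": 0, "dz": -3, "rx": 0, "ry": 0, "rz": 0}, {"dx": 1, "dy": 0, "dz": -3, "rx": 0, "ry": 0, "rz": 0}, {"dx": 1, "dy": 0, "dz": -3, "rx": 0, "ry": 0, "rz": 0}]'

```text
clock: 16.18
tcp_pos: [0.5665, -0.2453, 0.1428]
orientation: [-2.288, -2.151, -0.001]
contact_force: [3.2, 4.1, -0.6]
grip_width: 0.0127
gripper_force: 44.8
```

Emit:
send_rows --deltas '[{"dx": 0, "dy": 0, "dz": 0, "rx": 0, "ry": 0, "rz": 0}, {"dx": 0, "dy": 0, "dz": 0, "rx": 0, "ry": 0, "rz": 0}, {"dx": 0, "dy": 0, "dz": 0, "rx": 0, "ry": 0, "rz": 0}, {"dx": 0, "dy": 0, "dz": 0, "rx": 0, "ry": 0, "rz": 0}]' --jaw 60

```text
clock: 16.52
tcp_pos: [0.5656, -0.2473, 0.1432]
orientation: [-2.291, -2.15, 0.002]
contact_force: [-0.1, 0.5, -0.2]
grip_width: 0.0593
gripper_force: 0.0
```

Emit:
send_rows --deltas '[{"dx": 0, "dy": 0, "dz": 25, "rx": 0, "ry": 0, "rz": 0}, {"dx": 0, "dy": 0, "dz": 55, "rx": 0, "ry": 0, "rz": 0}, {"dx": 0, "dy": 25, "dz": 85, "rx": 0, "ry": 0, "rz": 0}, {"dx": -5, "dy": 65, "dz": 85, "rx": 0, "ry": 0, "rz": 0}, {"dx": -10, "dy": 105, "dz": 85, "rx": 0, "ry": 0, "rz": 0}]'

```text
clock: 16.93
tcp_pos: [0.5573, -0.1421, 0.2306]
orientation: [2.291, 2.143, 0.003]
contact_force: [0.6, 0.8, -0.6]
grip_width: 0.06
gripper_force: 0.0
```

Emit:
send_rows --deltas '[{"dx": -10, "dy": 39, "dz": 0, "rx": 0, "ry": 0, "rz": 0}, {"dx": -20, "dy": 78, "dz": 0, "rx": 0, "ry": 0, "rz": -1}, {"dx": -30, "dy": 117, "dz": 0, "rx": 0, "ry": 0, "rz": -2}, {"dx": -40, "dy": 156, "dz": 0, "rx": 0, "ry": 0, "rz": -3}, {"dx": -50, "dy": 195, "dz": 0, "rx": 0, "ry": 0, "rz": -3}]'

```text
clock: 17.35
tcp_pos: [0.5054, 0.0547, 0.2286]
orientation: [2.346, 2.088, -0.0]
contact_force: [0.8, 0.0, -0.6]
grip_width: 0.0596
gripper_force: 0.0
```

```bash
python3 - <<'E'
from h import *
pose()
T=[grab("top") for _ in range(3)]; P=np.nanmedian([t[1] for t in T],0); f=T[0][0]
S,PS,_=grab("scene")
b=cv2.resize(f[160:255,415:475],None,fx=6.2,fy=6.2,interpolation=cv2.INTER_CUBIC)[:588]; a=cv2.resize(S[130:210,355:415],None,fx=7,fy=7,interpolation=cv2.INTER_CUBIC)
h=min(len(a),len(b)); cv2.imwrite("pics/s8.png",np.hstack([a[:h],b[:h]]))
for roi,z,b0,n in(((210,170,246,198),(.036,.06),(.09,.045,[.49,.418,1.45]),"a"),((262,168,308,202),(.022,.05),(.12,.035,[.49,.225,1.45]),"bat")):
    try: Q=rect(P,roi,*z,n); fitrect(Q,*b0)
    except Exception as e: print(n,e)
Q=PS.reshape(-1,3)
for n,c in(("a",(.49,.42)),("bat",(.49,.225))):
    q=Q[(abs(Q[:,0]-c[0])<.08)&(abs(Q[:,1]-c[1])<.09)&(Q[:,2]>.022)&(Q[:,2]<.055)]; print(n,len(q),q.mean(0) if len(q) else 0)
E
```

```text
t 17.4 tcp [505.4  54.7 228.6] yaw(y) -6.7 tz [ 0.    -0.001 -1.   ] F [ 0.8  0.  -0.6] w 59.6 gf 0.0 j7 -0.51
a 293 c [480.4 393.3] size [45.6 74.3] long dir deg 85.8 z med 46.1 [479.9 393.2  45.9]
fit c [480.6 395. ] dir 85.32 cost 0.0006
bat 365 c [490.1 224.8] size [ 35.2 119.6] long dir deg 83.4 z med 31.1 [489.8 225.2  30.9]
fit c [490.1 224.9] dir 83.26 cost 0.0002
a 335 [0.4746279  0.39091209 0.04063378]
bat 219 [0.48847802 0.2289752  0.02946836]
```

View pics/s8.png

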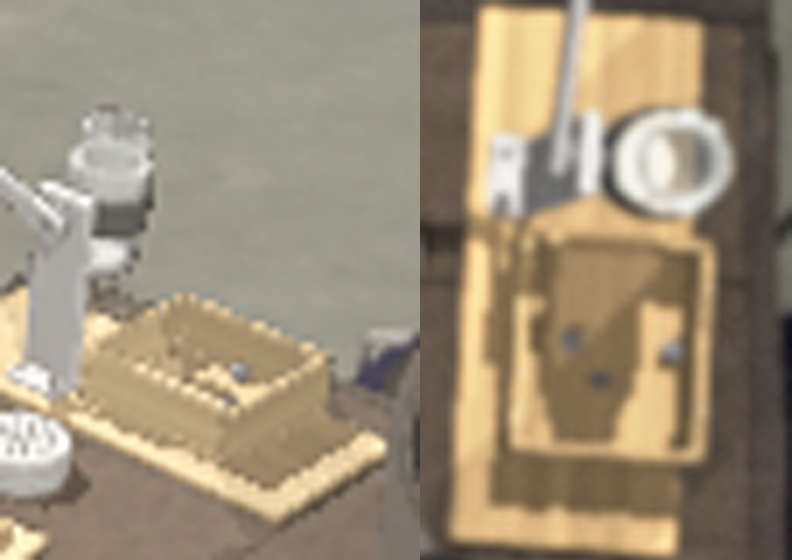

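Three balls lie in the bin (right panel at (570,340), (600,380), (670,352)). The jar is upright and empty. Block a has been knocked to about (481,395), so I'll re-measure it later. The batten comes first.

Emit:
send_rows --deltas '[{"dx": -3, "dy": 36, "dz": 0, "rx": 0, "ry": 0, "rz": 0}, {"dx": -6, "dy": 72, "dz": 0, "rx": 0, "ry": 0, "rz": 0}, {"dx": -9, "dy": 108, "dz": -15, "rx": 0, "ry": 0, "rz": 0}, {"dx": -12, "dy": 144, "dz": -30, "rx": 0, "ry": 0, "rz": 0}, {"dx": -15, "dy": 170, "dz": -50, "rx": 0, "ry": 0, "rz": 0}]' --jaw 62

```text
clock: 17.97
tcp_pos: [0.4927, 0.2251, 0.1788]
orientation: [2.346, 2.088, 0.005]
contact_force: [0.8, -0.4, 0.6]
grip_width: 0.0618
gripper_force: 0.0
```

Emit:
send_rows --deltas '[{"dx": 0, "dy": 0, "dz": -35, "rx": 0, "ry": 0, "rz": 0}, {"dx": 0, "dy": 0, "dz": -70, "rx": 0, "ry": 0, "rz": 0}, {"dx": 0, "dy": 0, "dz": -105, "rx": 0, "ry": 0, "rz": 0}, {"dx": 0, "dy": 0, "dz": -120, "rx": 0, "ry": 0, "rz": 0}, {"dx": 0, "dy": 0, "dz": -120, "rx": 0, "ry": 0, "rz": 0}]'

```text
clock: 18.38
tcp_pos: [0.4899, 0.22, 0.0543]
orientation: [-2.347, -2.087, 0.012]
contact_force: [-0.8, 0.1, 0.6]
grip_width: 0.0622
gripper_force: 0.0
```

```bash
python3 - <<'E'
from h import *
pose()
E
```

```text
t 18.4 tcp [489.9 220.   54.3] yaw(y) -6.7 tz [-0.006 -0.004 -1.   ] F [-0.8  0.1  0.6] w 62.2 gf 0.0 j7 -1.04
```

Emit:
send_rows --deltas '[{"dx": 0, "dy": 0, "dz": -15, "rx": 0, "ry": 0, "rz": 0}, {"dx": 0, "dy": 0, "dz": -28, "rx": 0, "ry": 0, "rz": 0}, {"dx": 0, "dy": 0, "dz": -35, "rx": 0, "ry": 0, "rz": 0}, {"dx": 0, "dy": 0, "dz": -35, "rx": 0, "ry": 0, "rz": 0}, {"dx": 0, "dy": 0, "dz": -35, "rx": 0, "ry": 0, "rz": 0}]'

```text
clock: 18.8
tcp_pos: [0.4917, 0.2233, 0.0236]
orientation: [2.346, 2.089, -0.0]
contact_force: [0.1, -0.5, 0.2]
grip_width: 0.0619
gripper_force: 0.0
```

Emit:
send_rows --deltas '[{"dx": 0, "dy": 0, "dz": 0, "rx": 0, "ry": 0, "rz": 0}, {"dx": 0, "dy": 0, "dz": 0, "rx": 0, "ry": 0, "rz": 0}, {"dx": 0, "dy": 0, "dz": 0, "rx": 0, "ry": 0, "rz": 0}, {"dx": 0, "dy": 0, "dz": 0, "rx": 0, "ry": 0, "rz": 0}, {"dx": 0, "dy": 0, "dz": 0, "rx": 0, "ry": 0, "rz": 0}]' --jaw 25 --newtons 50

```text
clock: 19.22
tcp_pos: [0.4921, 0.224, 0.0244]
orientation: [2.345, 2.09, 0.003]
contact_force: [-1.2, -0.8, 7.0]
grip_width: 0.0339
gripper_force: 51.1
```

```bash
python3 - <<'E'
from h import *
pose()
E
```

```text
t 19.2 tcp [492.1 224.   24.4] yaw(y) -6.6 tz [ 0.002  0.001 -1.   ] F [-1.2 -0.8  7. ] w 33.9 gf 51.1 j7 -1.08
```

Emit:
send_rows --deltas '[{"dx": 0, "dy": 0, "dz": 20, "rx": 0, "ry": 0, "rz": 0}, {"dx": 0, "dy": 0, "dz": 45, "rx": 0, "ry": 0, "rz": 6}, {"dx": -5, "dy": -10, "dz": 60, "rx": 0, "ry": 0, "rz": 12}, {"dx": -10, "dy": -30, "dz": 60, "rx": 0, "ry": 0, "rz": 18}, {"dx": -16, "dy": -50, "dz": 60, "rx": 0, "ry": 0, "rz": 24}]'

```text
clock: 19.63
tcp_pos: [0.476, 0.1742, 0.0847]
orientation: [1.85, 2.537, 0.004]
contact_force: [0.5, -0.9, -1.6]
grip_width: 0.0337
gripper_force: 50.3
```

Emit:
send_rows --deltas '[{"dx": -7, "dy": -20, "dz": 0, "rx": 0, "ry": 0, "rz": 6}, {"dx": -14, "dy": -40, "dz": 0, "rx": 0, "ry": 0, "rz": 12}, {"dx": -21, "dy": -60, "dz": 0, "rx": 0, "ry": 0, "rz": 18}, {"dx": -28, "dy": -80, "dz": 0, "rx": 0, "ry": 0, "rz": 24}, {"dx": -36, "dy": -96, "dz": 0, "rx": 0, "ry": 0, "rz": 30}]'

```text
clock: 20.05
tcp_pos: [0.4389, 0.0759, 0.0834]
orientation: [1.134, 2.929, -0.001]
contact_force: [1.0, 0.1, -1.1]
grip_width: 0.034
gripper_force: 50.3
```

Emit:
send_rows --deltas '[{"dx": 0, "dy": 0, "dz": 0, "rx": 0, "ry": 0, "rz": 7}, {"dx": 0, "dy": 0, "dz": 0, "rx": 0, "ry": 0, "rz": 14}, {"dx": 0, "dy": 0, "dz": 0, "rx": 0, "ry": 0, "rz": 21}, {"dx": 0, "dy": 0, "dz": 0, "rx": 0, "ry": 0, "rz": 28}, {"dx": 0, "dy": 0, "dz": 0, "rx": 0, "ry": 0, "rz": 35}]'

```text
clock: 20.47
tcp_pos: [0.4393, 0.0774, 0.0835]
orientation: [0.199, 3.135, -0.001]
contact_force: [0.6, 0.0, -0.4]
grip_width: 0.0338
gripper_force: 50.3
```

Emit:
send_rows --deltas '[{"dx": 0, "dy": 0, "dz": 0, "rx": 0, "ry": 0, "rz": 7}, {"dx": 0, "dy": 0, "dz": 0, "rx": 0, "ry": 0, "rz": 7.6}, {"dx": 0, "dy": 0, "dz": 0, "rx": 0, "ry": 0, "rz": 7.6}, {"dx": 0, "dy": 0, "dz": 0, "rx": 0, "ry": 0, "rz": 7.6}]'

```text
clock: 20.8
tcp_pos: [0.4393, 0.0775, 0.0833]
orientation: [-0.005, -3.142, -0.0]
contact_force: [0.1, 0.7, -0.7]
grip_width: 0.034
gripper_force: 50.3
```

```bash
python3 - <<'E'
from h import *
pose()
_,S,_=grab("scene"); Q=S.reshape(-1,3); Q=Q[(abs(Q[:,0]-.44)<.09)&(abs(Q[:,1]-.078)<.06)&(Q[:,2]>.04)&(Q[:,2]<.1)]; rect(Q[None],(0,0,len(Q),1),.08,.095,"held batten scene")
E
```

```text
t 20.8 tcp [439.3  77.5  83.3] yaw(y) 89.8 tz [-0.  0. -1.] F [ 0.1  0.7 -0.7] w 34.0 gf 50.3 j7 0.65
held batten scene 167 c [434.6  80.9] size [ 56.4 118.8] long dir deg 170.4 z med 88.8 [422.5  82.9  88.3]
```

Emit:
send_rows --deltas '[{"dx": 1, "dy": 0.5, "dz": -15, "rx": 0, "ry": 0, "rz": 0.3}, {"dx": 1, "dy": 0.5, "dz": -30, "rx": 0, "ry": 0, "rz": 0.3}, {"dx": 1, "dy": 0.5, "dz": -40, "rx": 0, "ry": 0, "rz": 0.3}, {"dx": 1, "dy": 0.5, "dz": -40, "rx": 0, "ry": 0, "rz": 0.3}]'

```text
clock: 21.18
tcp_pos: [0.4392, 0.0778, 0.0419]
orientation: [0.008, -3.139, 0.001]
contact_force: [0.2, -0.5, -1.3]
grip_width: 0.0336
gripper_force: 50.3
```

```bash
python3 - <<'E'
from h import *
pose()
f,S,_=grab("scene"); g,T,_=grab("top")
a=cv2.resize(f[185:240,290:370],None,fx=9,fy=9,interpolation=cv2.INTER_CUBIC); cv2.imwrite("pics/s9.png",a)
E
```

```text
t 21.2 tcp [439.2  77.8  41.9] yaw(y) 90.3 tz [-0.003 -0.001 -1.   ] F [ 0.2 -0.5 -1.3] w 33.6 gf 50.3 j7 0.57
```

View pics/s9.png

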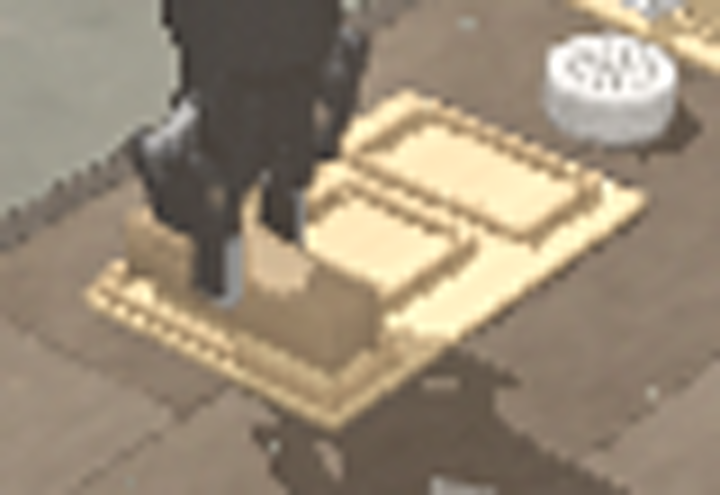

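The batten hovers just above its compartment, seemingly inside the lips (near end at (345,350)). I'll lower it and watch the force.

Emit:
send_rows --deltas '[{"dx": 0.5, "dy": 0, "dz": -3, "rx": 0, "ry": 0, "rz": 0}, {"dx": 0.5, "dy": 0, "dz": -6, "rx": 0, "ry": 0, "rz": 0}, {"dx": 0.5, "dy": 0, "dz": -6, "rx": 0, "ry": 0, "rz": 0}, {"dx": 0.5, "dy": 0, "dz": -6, "rx": 0, "ry": 0, "rz": 0}]'

```text
clock: 21.62
tcp_pos: [0.4409, 0.0781, 0.0374]
orientation: [-0.008, 3.141, -0.0]
contact_force: [0.6, 1.0, -0.1]
grip_width: 0.0338
gripper_force: 50.3
```

Emit:
send_rows --deltas '[{"dx": 0, "dy": 0, "dz": -2, "rx": 0, "ry": 0, "rz": 0}, {"dx": 0, "dy": 0, "dz": -4, "rx": 0, "ry": 0, "rz": 0}, {"dx": 0, "dy": 0, "dz": -4, "rx": 0, "ry": 0, "rz": 0}]'

```text
clock: 21.87
tcp_pos: [0.4407, 0.078, 0.0331]
orientation: [0.009, -3.141, 0.0]
contact_force: [0.2, 0.6, -0.8]
grip_width: 0.0344
gripper_force: 50.3
```

Emit:
send_rows --deltas '[{"dx": 0, "dy": 0, "dz": -1.5, "rx": 0, "ry": 0, "rz": 0}, {"dx": 0, "dy": 0, "dz": -3, "rx": 0, "ry": 0, "rz": 0}, {"dx": 0, "dy": 0, "dz": -3, "rx": 0, "ry": 0, "rz": 0}]'

```text
clock: 22.12
tcp_pos: [0.4409, 0.0782, 0.0304]
orientation: [-0.009, 3.141, -0.0]
contact_force: [0.0, -0.7, 0.2]
grip_width: 0.0339
gripper_force: 50.4
```

Emit:
send_rows --deltas '[{"dx": 0, "dy": 0, "dz": 0, "rx": 0, "ry": 0, "rz": 0}, {"dx": 0, "dy": 0, "dz": 0, "rx": 0, "ry": 0, "rz": 0}, {"dx": 0, "dy": 0, "dz": 0, "rx": 0, "ry": 0, "rz": 0}, {"dx": 0, "dy": 0, "dz": 0, "rx": 0, "ry": 0, "rz": 0}]' --jaw 65

```text
clock: 22.45
tcp_pos: [0.4409, 0.0781, 0.0303]
orientation: [-0.009, 3.142, 0.0]
contact_force: [0.0, 0.5, -0.4]
grip_width: 0.0651
gripper_force: 0.0
```

Emit:
send_rows --deltas '[{"dx": 0, "dy": 0, "dz": 30, "rx": 0, "ry": 0, "rz": -6}, {"dx": 0, "dy": 0, "dz": 65, "rx": 0, "ry": 0, "rz": -12}, {"dx": 0, "dy": 0, "dz": 100, "rx": 0, "ry": 0, "rz": -18}, {"dx": 0, "dy": 30, "dz": 115, "rx": 0, "ry": 0, "rz": -24}, {"dx": 0, "dy": 65, "dz": 120, "rx": 0, "ry": 0, "rz": -30}]' --jaw 80

```text
clock: 22.87
tcp_pos: [0.443, 0.1413, 0.1529]
orientation: [0.823, 3.027, 0.001]
contact_force: [0.9, 0.7, -0.0]
grip_width: 0.0796
gripper_force: 0.0
```

Emit:
send_rows --deltas '[{"dx": 0, "dy": 35, "dz": 0, "rx": 0, "ry": 0, "rz": -6}, {"dx": 5, "dy": 70, "dz": 0, "rx": 0, "ry": 0, "rz": -12}, {"dx": 10, "dy": 100, "dz": 0, "rx": 0, "ry": 0, "rz": -18}, {"dx": 10, "dy": 100, "dz": 0, "rx": 0, "ry": 0, "rz": -24}, {"dx": 10, "dy": 100, "dz": 0, "rx": 0, "ry": 0, "rz": -30}]'

```text
clock: 23.28
tcp_pos: [0.4503, 0.2459, 0.1505]
orientation: [-1.564, -2.724, -0.002]
contact_force: [-0.4, -0.3, -0.1]
grip_width: 0.0802
gripper_force: 0.0
```

```bash
python3 - <<'E'
from h import *
pose()
T=[grab("top") for _ in range(4)]; P=np.nanmedian([t[1] for t in T],0); f=T[0][0]; np.save("topavg3.npy",P)
cv2.imwrite("pics/t3.png",cv2.resize(f[160:240,180:420],None,fx=3.3,fy=3.3,interpolation=cv2.INTER_CUBIC))
Q=rect(P,(212,165,262,202),.036,.06,"block a"); fitrect(Q,.09,.045,[.482,.4,1.45])
Q=P[165:233,305:400].reshape(-1,3); Q=Q[(Q[:,2]>.024)&(Q[:,2]<.06)]; rect(Q[None],(0,0,len(Q),1),0,1,"batten"); fitrect(Q,.12,.035,[.44,.078,0])
E
```

```text
t 23.3 tcp [450.3 245.9 150.5] yaw(y) 30.3 tz [ 0.     0.002 -1.   ] F [-0.4 -0.3 -0.1] w 80.2 gf 0.0 j7 -0.47
block a 311 c [480.  386.1] size [45.1 87.6] long dir deg 85.3 z med 46.0 [479.5 390.5  46. ]
fit c [479.9 385.3] dir 85.28 cost 0.0001
batten 168 c [455.6 -36.8] size [ 54.3 269.2] long dir deg 82.5 z med 36.4 [466.5  38.5  35.3]
fit c [440.  78.] dir 0.0 cost 0.54
```

View pics/t3.png

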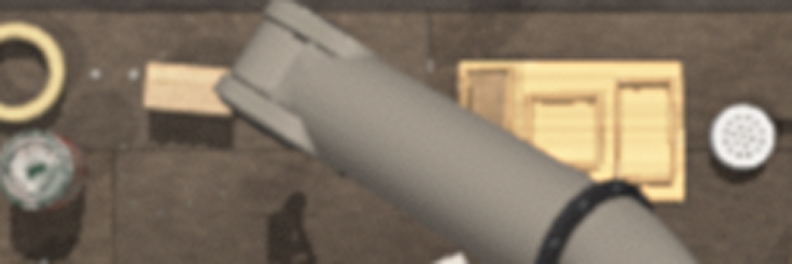

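The batten sits in the left compartment at (490,95). The block's left end is at (145,85), giving a centre of about (480,385) at 85.3°. I'll go for the block.

Emit:
send_rows --deltas '[{"dx": 6, "dy": 30, "dz": 0, "rx": 0, "ry": 0, "rz": -6}, {"dx": 14, "dy": 65, "dz": 0, "rx": 0, "ry": 0, "rz": -12}, {"dx": 22, "dy": 100, "dz": 0, "rx": 0, "ry": 0, "rz": -18}, {"dx": 30, "dy": 130, "dz": 0, "rx": 0, "ry": 0, "rz": -24}, {"dx": 30, "dy": 139, "dz": 0, "rx": 0, "ry": 0, "rz": -30}]' --jaw 78

```text
clock: 23.9
tcp_pos: [0.4813, 0.3869, 0.1507]
orientation: [-2.213, -2.225, -0.005]
contact_force: [-0.3, -0.2, 0.1]
grip_width: 0.0784
gripper_force: 0.0
```

Emit:
send_rows --deltas '[{"dx": 0, "dy": 0, "dz": -10, "rx": 0, "ry": 0, "rz": -5}, {"dx": 0, "dy": 0, "dz": -30, "rx": 0, "ry": 0, "rz": -5}, {"dx": 0, "dy": 0, "dz": -50, "rx": 0, "ry": 0, "rz": -5}, {"dx": 0, "dy": 0, "dz": -60, "rx": 0, "ry": 0, "rz": -5}, {"dx": 0, "dy": 0, "dz": -60, "rx": 0, "ry": 0, "rz": -5}]'

```text
clock: 24.32
tcp_pos: [0.4798, 0.3802, 0.0877]
orientation: [-2.309, -2.13, 0.008]
contact_force: [0.2, 0.2, 1.3]
grip_width: 0.0781
gripper_force: 0.0
```

```bash
python3 - <<'E'
from h import *
pose()
f,S,_=grab("scene"); Q=S.reshape(-1,3); Q=Q[(abs(Q[:,0]-.48)<.07)&(abs(Q[:,1]-.385)<.07)]; Q=Q[(Q[:,2]>.038)&(Q[:,2]<.054)]; rect(Q[None],(0,0,len(Q),1),0,1,"block scene"); fitrect(Q,.09,.045,[.48,.385,1.48])
E
```

```text
t 24.3 tcp [479.8 380.2  87.7] yaw(y) -4.6 tz [-0.004 -0.003 -1.   ] F [0.2 0.2 1.3] w 78.1 gf 0.0 j7 -1.22
block scene 228 c [479.3 387.5] size [51.3 89.6] long dir deg 90.1 z med 45.2 [477.  391.1  45. ]
fit c [479.4 386.9] dir 87.12 cost 0.0204
```

Emit:
send_rows --deltas '[{"dx": 0, "dy": 1, "dz": -20, "rx": 0, "ry": 0, "rz": 0}, {"dx": 0, "dy": 1, "dz": -40, "rx": 0, "ry": 0, "rz": 0}, {"dx": 0, "dy": 1, "dz": -60, "rx": 0, "ry": 0, "rz": 0}, {"dx": 0, "dy": 1, "dz": -60, "rx": 0, "ry": 0, "rz": 0}, {"dx": 0, "dy": 1, "dz": -60, "rx": 0, "ry": 0, "rz": 0}]'

```text
clock: 24.78
tcp_pos: [0.4809, 0.383, 0.0308]
orientation: [-2.31, -2.129, 0.001]
contact_force: [0.1, 0.3, -0.6]
grip_width: 0.0778
gripper_force: 0.0
```

Emit:
send_rows --deltas '[{"dx": 0, "dy": 0, "dz": 0, "rx": 0, "ry": 0, "rz": 0}, {"dx": 0, "dy": 0, "dz": 0, "rx": 0, "ry": 0, "rz": 0}, {"dx": 0, "dy": 0, "dz": 0, "rx": 0, "ry": 0, "rz": 0}, {"dx": 0, "dy": 0, "dz": 0, "rx": 0, "ry": 0, "rz": 0}, {"dx": 0, "dy": 0, "dz": 0, "rx": 0, "ry": 0, "rz": 0}]' --jaw 35 --newtons 50

```text
clock: 25.2
tcp_pos: [0.4818, 0.384, 0.0321]
orientation: [2.31, 2.129, 0.005]
contact_force: [-0.2, -0.6, 6.3]
grip_width: 0.0441
gripper_force: 52.5
```

```bash
python3 - <<'E'
from h import *
pose()
E
```

```text
t 25.2 tcp [481.8 384.   32.1] yaw(y) -4.7 tz [ 0.002  0.002 -1.   ] F [-0.2 -0.6  6.3] w 44.1 gf 52.5 j7 -1.27
```

Emit:
send_rows --deltas '[{"dx": 0, "dy": 0, "dz": 25, "rx": 0, "ry": 0, "rz": 0}, {"dx": 0, "dy": 0, "dz": 55, "rx": 0, "ry": 0, "rz": 6}, {"dx": -3, "dy": -20, "dz": 85, "rx": 0, "ry": 0, "rz": 12}, {"dx": -6, "dy": -55, "dz": 85, "rx": 0, "ry": 0, "rz": 18}, {"dx": -9, "dy": -90, "dz": 85, "rx": 0, "ry": 0, "rz": 24}]'

```text
clock: 25.62
tcp_pos: [0.4725, 0.2945, 0.1181]
orientation: [1.806, 2.568, 0.008]
contact_force: [0.7, -0.8, -2.6]
grip_width: 0.044
gripper_force: 51.7
```

Emit:
send_rows --deltas '[{"dx": -3, "dy": -35, "dz": 0, "rx": 0, "ry": 0, "rz": 6}, {"dx": -6, "dy": -70, "dz": 0, "rx": 0, "ry": 0, "rz": 12}, {"dx": -9, "dy": -105, "dz": 0, "rx": 0, "ry": 0, "rz": 18}, {"dx": -12, "dy": -140, "dz": 0, "rx": 0, "ry": 0, "rz": 24}, {"dx": -15, "dy": -175, "dz": 0, "rx": 0, "ry": 0, "rz": 30}]'

```text
clock: 26.03
tcp_pos: [0.4566, 0.1164, 0.1158]
orientation: [1.083, 2.948, -0.0]
contact_force: [0.3, -0.5, -1.0]
grip_width: 0.0442
gripper_force: 51.6
```

Emit:
send_rows --deltas '[{"dx": -4, "dy": -35, "dz": 0, "rx": 0, "ry": 0, "rz": 6}, {"dx": -8, "dy": -70, "dz": 0, "rx": 0, "ry": 0, "rz": 12}, {"dx": -12, "dy": -105, "dz": 0, "rx": 0, "ry": 0, "rz": 18}, {"dx": -15, "dy": -140, "dz": 0, "rx": 0, "ry": 0, "rz": 24}, {"dx": -17, "dy": -175, "dz": 0, "rx": 0, "ry": 0, "rz": 30}]'

```text
clock: 26.45
tcp_pos: [0.4394, -0.0588, 0.1159]
orientation: [0.284, 3.128, -0.002]
contact_force: [0.8, -0.0, -0.9]
grip_width: 0.0443
gripper_force: 51.6
```

Emit:
send_rows --deltas '[{"dx": 0, "dy": -32, "dz": 0, "rx": 0, "ry": 0, "rz": 6}, {"dx": 0, "dy": -32, "dz": 0, "rx": 0, "ry": 0, "rz": 10.7}, {"dx": 0, "dy": -32, "dz": 0, "rx": 0, "ry": 0, "rz": 10.7}, {"dx": 0, "dy": -32, "dz": 0, "rx": 0, "ry": 0, "rz": 10.7}]'

```text
clock: 26.78
tcp_pos: [0.44, -0.0887, 0.1157]
orientation: [0.004, 3.141, 0.001]
contact_force: [0.7, 0.7, -1.0]
grip_width: 0.0443
gripper_force: 51.7
```

```bash
python3 - <<'E'
from h import *
pose()
E
```

```text
t 26.8 tcp [440.  -88.7 115.7] yaw(y) 89.8 tz [ 0.001  0.    -1.   ] F [ 0.7  0.7 -1. ] w 44.3 gf 51.7 j7 1.08
```

Emit:
send_rows --deltas '[{"dx": 0.5, "dy": 0.5, "dz": -20, "rx": 0, "ry": 0, "rz": 0.2}, {"dx": 0.5, "dy": 0.5, "dz": -40, "rx": 0, "ry": 0, "rz": 0.2}, {"dx": 0.5, "dy": 0.5, "dz": -60, "rx": 0, "ry": 0, "rz": 0.2}, {"dx": 0.5, "dy": 0.5, "dz": -65, "rx": 0, "ry": 0, "rz": 0.2}, {"dx": 0.5, "dy": 0.5, "dz": -65, "rx": 0, "ry": 0, "rz": 0.2}]'

```text
clock: 27.2
tcp_pos: [0.4396, -0.0869, 0.0497]
orientation: [0.008, -3.139, -0.001]
contact_force: [0.3, 0.7, -0.7]
grip_width: 0.0438
gripper_force: 51.6
```

```bash
python3 - <<'E'
from h import *
pose()
f,S,_=grab("scene")
a=cv2.resize(f[170:230,300:380],None,fx=9,fy=9,interpolation=cv2.INTER_CUBIC); cv2.imwrite("pics/s10.png",a)
E
```

```text
t 27.2 tcp [439.6 -86.9  49.7] yaw(y) 90.3 tz [-0.002  0.001 -1.   ] F [ 0.3  0.7 -0.7] w 43.8 gf 51.6 j7 0.95
```

View pics/s10.png

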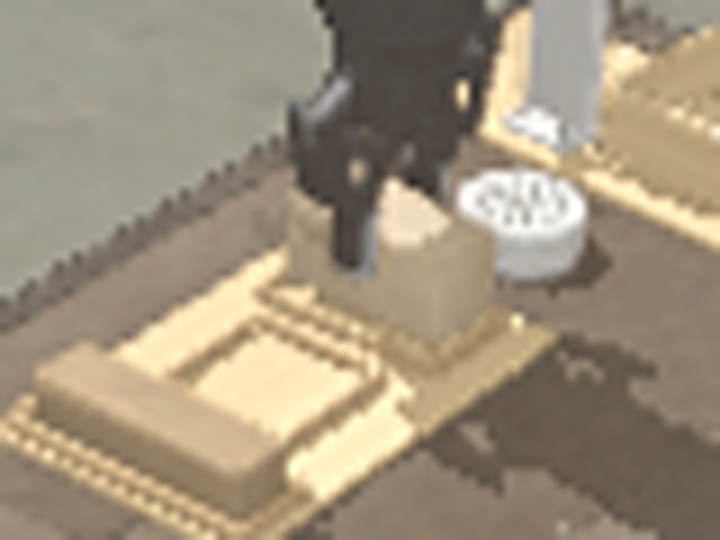

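The batten is seated (150,420), and the block hovers over its pocket with its bottom edge at (430,345), inside the lip. Lowering.

Emit:
send_rows --deltas '[{"dx": 0, "dy": 0, "dz": -3, "rx": 0, "ry": 0, "rz": 0}, {"dx": 0, "dy": 0, "dz": -6, "rx": 0, "ry": 0, "rz": 0}, {"dx": 0, "dy": 0, "dz": -6, "rx": 0, "ry": 0, "rz": 0}, {"dx": 0, "dy": 0, "dz": -6, "rx": 0, "ry": 0, "rz": 0}]'

```text
clock: 27.58
tcp_pos: [0.4406, -0.0885, 0.0447]
orientation: [-0.006, 3.141, -0.0]
contact_force: [0.2, 0.1, -1.3]
grip_width: 0.0437
gripper_force: 51.6
```

Emit:
send_rows --deltas '[{"dx": 0, "dy": 0, "dz": -2, "rx": 0, "ry": 0, "rz": 0}, {"dx": 0, "dy": 0, "dz": -4, "rx": 0, "ry": 0, "rz": 0}, {"dx": 0, "dy": 0, "dz": -4, "rx": 0, "ry": 0, "rz": 0}]'

```text
clock: 27.83
tcp_pos: [0.4402, -0.0885, 0.0401]
orientation: [0.006, -3.141, -0.0]
contact_force: [-0.5, 0.9, -1.2]
grip_width: 0.0439
gripper_force: 51.6
```

```bash
python3 - <<'E'
from h import *
pose()
E
```

```text
t 27.8 tcp [440.2 -88.5  40.1] yaw(y) 90.2 tz [-0.  0. -1.] F [-0.5  0.9 -1.2] w 43.9 gf 51.6 j7 0.93
```

Bottom is below the lip with no contact. I'll lower the last 2 mm, release and retreat.

Emit:
send_rows --deltas '[{"dx": 0, "dy": 0, "dz": -1, "rx": 0, "ry": 0, "rz": 0}, {"dx": 0, "dy": 0, "dz": -2, "rx": 0, "ry": 0, "rz": 0}, {"dx": 0, "dy": 0, "dz": -2, "rx": 0, "ry": 0, "rz": 0}]'

```text
clock: 28.08
tcp_pos: [0.4403, -0.0884, 0.0382]
orientation: [0.006, -3.142, -0.0]
contact_force: [-0.2, -0.2, -0.8]
grip_width: 0.0444
gripper_force: 51.7
```

Emit:
send_rows --deltas '[{"dx": 0, "dy": 0, "dz": 0, "rx": 0, "ry": 0, "rz": 0}, {"dx": 0, "dy": 0, "dz": 0, "rx": 0, "ry": 0, "rz": 0}, {"dx": 0, "dy": 0, "dz": 0, "rx": 0, "ry": 0, "rz": 0}, {"dx": 0, "dy": 0, "dz": 0, "rx": 0, "ry": 0, "rz": 0}]' --jaw 65

```text
clock: 28.42
tcp_pos: [0.4404, -0.0884, 0.0384]
orientation: [-0.006, 3.141, 0.0]
contact_force: [-0.5, 0.8, 0.0]
grip_width: 0.0646
gripper_force: 0.0
```

Emit:
send_rows --deltas '[{"dx": 0, "dy": 0, "dz": 25, "rx": 0, "ry": 0, "rz": 0}, {"dx": 0, "dy": 0, "dz": 60, "rx": 0, "ry": 0, "rz": 0}, {"dx": 0, "dy": 0, "dz": 95, "rx": 0, "ry": 0, "rz": 0}, {"dx": 0, "dy": 35, "dz": 110, "rx": 0, "ry": 0, "rz": 0}, {"dx": 0, "dy": 75, "dz": 110, "rx": 0, "ry": 0, "rz": 0}]'

```text
clock: 28.83
tcp_pos: [0.4428, -0.0153, 0.1513]
orientation: [0.007, 3.136, -0.002]
contact_force: [0.4, 0.5, -0.6]
grip_width: 0.0649
gripper_force: 0.0
```

Emit:
send_rows --deltas '[{"dx": 5, "dy": 40, "dz": 0, "rx": 0, "ry": 0, "rz": 0}, {"dx": 10, "dy": 80, "dz": 0, "rx": 0, "ry": 0, "rz": 0}, {"dx": 15, "dy": 120, "dz": 0, "rx": 0, "ry": 0, "rz": 0}, {"dx": 20, "dy": 160, "dz": 0, "rx": 0, "ry": 0, "rz": 0}, {"dx": 25, "dy": 200, "dz": 0, "rx": 0, "ry": 0, "rz": 0}]'

```text
clock: 29.25
tcp_pos: [0.4652, 0.1884, 0.1483]
orientation: [-0.006, 3.141, -0.001]
contact_force: [1.3, -1.0, 0.1]
grip_width: 0.0651
gripper_force: 0.0
```

Emit:
send_rows --deltas '[{"dx": -5, "dy": 40, "dz": 0, "rx": 0, "ry": 0, "rz": 0}, {"dx": -10, "dy": 80, "dz": 0, "rx": 0, "ry": 0, "rz": 0}, {"dx": -15, "dy": 120, "dz": 0, "rx": 0, "ry": 0, "rz": 0}, {"dx": -20, "dy": 140, "dz": 0, "rx": 0, "ry": 0, "rz": 0}, {"dx": -20, "dy": 140, "dz": 0, "rx": 0, "ry": 0, "rz": 0}]'

```text
clock: 29.67
tcp_pos: [0.4426, 0.3329, 0.1492]
orientation: [0.018, -3.141, -0.008]
contact_force: [-0.9, 0.6, 0.4]
grip_width: 0.0652
gripper_force: 0.0
```

```bash
python3 - <<'E'
from h import *
pose()
T=[grab("top") for _ in range(6)]; P=np.nanmedian([t[1] for t in T],0); f=T[0][0]
cv2.imwrite("pics/t4.png",cv2.resize(f[145:260,260:480],None,fx=3.6,fy=3.6,interpolation=cv2.INTER_CUBIC))
Q=P[165:233,305:400].reshape(-1,3); Q=Q[(abs(Q[:,0]-.44)<.08)]
q=Q[(Q[:,2]>.026)&(Q[:,2]<.044)&(Q[:,1]>.04)]; rect(q[None],(0,0,len(q),1),0,1,"batten"); fitrect(q,.12,.035,[.44,.078,0.02])
q=Q[(Q[:,2]>.043)&(Q[:,2]<.07)&(Q[:,1]<-.04)]; rect(q[None],(0,0,len(q),1),0,1,"block"); fitrect(q,.09,.045,[.44,-.088,0.02])
Q=P[165:233,392:430].reshape(-1,3); q=Q[(Q[:,2]>.014)&(Q[:,2]<.05)&(abs(Q[:,1]+.19)<.04)]; print("cap",len(q),np.median(q[:,2]),cv2.minEnclosingCircle((q[:,:2]*1000).astype(np.float32)))
E
```

```text
t 29.7 tcp [442.6 332.9 149.2] yaw(y) 90.7 tz [-0.     0.005 -1.   ] F [-0.9  0.6  0.4] w 65.2 gf 0.0 j7 0.31
batten 81 c [482.4  78.3] size [27.9 30.8] long dir deg 89.9 z med 37.0 [483.7  77.5  37.2]
fit c [440.  78.] dir 1.15 cost 0.0
block 283 c [440.5 -87.4] size [43.4 82.1] long dir deg 180.0 z med 52.0 [445.5 -89.6  52.1]
fit c [440. -88.] dir 1.15 cost 0.0
cap 228 0.02522619890518124 ((432.8668212890625, -186.44378662109375), 31.178056716918945)
```

View pics/t4.png

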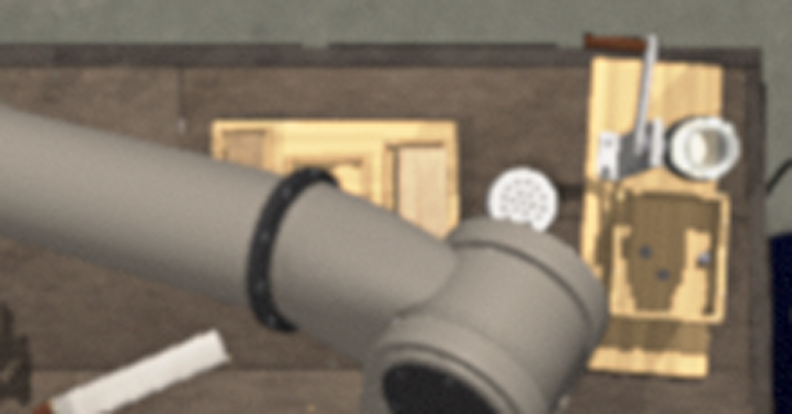

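The block (420,190) and batten (245,148) lie in their compartments at the right heights. The cap is flat (522,200), three balls are in the bin and the jar is upright. Handing in.

```bash
python3 -c "
from h import *
print(r.hand_in()); pose()"
```

```text
the job is handed in; nothing more can be done
None
the job is handed in; nothing more can be done
```

I handed the job in at about 30 s on the clock, but got no verdict back: the cap is flat on the bare bench, the three balls I could see are in the bin and the jar is upright and looks empty. The tall block and batten are flat in their compartments (the square block was not in the scene), and the tin and tape were left untouched.

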